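# Turn the staining trough over and load it under the filling spout

### The job

The white staining trough has been drained mouth-down on the rubber mat. Turn it mouth-up in two goes: lay it down on one of its ends or sides and let go of it, then regrip it, and stand it mouth-up inside the low frame of the filling station's carriage, without dropping it, while the carriage is still pulled out. Then push the carriage fully home under the spout, and leave the slide box, the bottle and the magnifier where they are.

Things in the scene. Friction and masses are not known exactly. Their poses are not given: they have to be found in the camera images.
- trough_mid (a point): Centre (half-way up) of the white porcelain staining trough, an open rectangular box: 55 mm along its x, 80 mm along its y, 66 mm along its z; walls 4 mm thick, about 0.22 kg. Its z points from the open mouth to the closed base: up at the start (mouth down), down at the end. Outside faces are flat; it stands steadily on any face. It looks the same after half a turn about z.
- drain_mat: Flat black rubber mat fixed to the bench, 180 mm along its x, 200 mm along its y, 4 mm thick; origin at the centre of its underside (z = 0). The trough starts on it.
- nest (a point): Centre of the floor inside the low frame on the station's sliding aluminium carriage, 29 mm above the bench; moves with the carriage. Frame inside: 67 mm along x, 94 mm along y (the trough's 80 mm goes along y, either way round); rims 6 mm thick, rising 10 mm above that floor. x is level and points the way the carriage is pushed home; z up.
- station: Fixed grey filling station; origin on the bench under the frame's centre when the carriage is fully out, axes as the frame's. Base 140 mm wide, 20 mm high, from x = -90 to 250 mm. Steel column 28 mm thick, 195 mm tall, at x = 225 mm. Steel spout on it, 12 mm thick, reaching back to x = 109 mm, 129 to 176 mm above the bench.
- push_plate (a point): Centre of the robot-side face of the carriage's upright push plate: 90 mm wide along y, 40 mm high (its top 69 mm above the bench), 6 mm thick, 85 mm on the -x side of the frame's centre. Same axes as the frame. Push it towards +x, or pinch it from above.
- carriage (a joint): Travel of the carriage in m: 0 fully pulled out, 0.10 fully home under the spout against a hard stop. It starts at 0 to 0.025, slides with about 2.5 N of friction and stays where it is left.
- slide_box: Bystander: closed flat wooden slide box, 85 x 130 x 26 mm; origin at the centre of its underside.
- reagent_bottle: Bystander: closed amber glass bottle, 60 mm in diameter, 130 mm tall; origin at the centre of its underside.
- magnifier: Bystander: black hand magnifier lying flat, ring 80 mm across, 16 mm high, handle along its +x out to 130 mm from the ring's centre; origin under the ring's centre.
Things that resemble listed ones, but are neither listed nor needed, are in the scene too. What is meant by the part that bears trough_mid is not blue, red or turquoise, and is the larger of those in its own colour.

How it is judged:
By the outcome, as a careful person would: the job done as asked, in the order asked, and still so for the second after the job is handed in, with the robot touching nothing.
It also fails if it takes over 72 s, if anything falls off the work surface, if the arm or the gripper's body presses on something with over 40 N, if the wrist force passes 120 N, or if a joint passes its speed limit or range.

### The arm

A 7-joint arm with a two-finger parallel gripper is mounted at the origin on the work surface. World frame = base frame: x ahead of the robot, y to its left, z up, the work surface at z = 0. Lengths are in m, angles in rad, forces in N, time in s.
With the tool pointing down it reaches from about 0.425 to 0.925 m from the base axis. Payload 6.8 kg.
Tool frame: the origin (TCP) lies between the finger pads; the fingertips stand 19 mm ahead of it and the grasp point (between the pads) is the TCP; z points along the fingers, y is the direction in which the jaws open and shut (so a half turn about z gives the same grasp; the last joint's range is limited). The gripper opens to 88 mm and grips with 3 to 60 N. Pads are 20 mm wide; open, the fingers measure 115 mm over their backs; the gripper's body (75 mm by 178 mm) begins 61 mm behind the grasp point.
Start: joints at [1.093, 0.477, 0.022, 1.555, -0.011, 1.109, -0.083], TCP at [0.244, -0.629, 0.242] pointing down, gripper open.
Joint ranges: [-2.96, 2.96], [-0.34, 2.1], [-1.41, 1.46], [0.24, 2.44], [-1.37, 4.51], [0.17, 1.92], [-2.96, 2.96]. Speed limits (rad/s): [2.39, 2.39, 3.14, 3.14, 3.14, 3.14, 3.14].

### API

Orientations are given as a unit quaternion [x, y, z, w].
In Python, from workcell import manip gives the robot as it stands.
- The arm moves only by the tool drive_tool, never from a script. Its argument "moves" is text: rows parted by semicolons, each of 7 numbers parted by spaces: the shift along the tool's x, y, z in m, then the turn, a rotation vector about the tool's x, y, z in degrees, then the finger opening in m, from 0 to 0.0878. A call has 1 to 10 rows; each row shifts and turns the commanded pose from where the row before left it, along the tool's axes as they then stand; what a row does not reach is not made up. A row lasts 1/10 s, in which the tool goes at most 50 mm and 8.59 degrees, less where a joint would pass 70% of its speed; a pose out of reach is approached as far as the arm can. A call with a gripper value outside its range is refused whole. The fingers move at their own pace and stop on an object; "newtons" is the grip in N (left out, the last holds). Time passes only in rows, so rows that do not move let the fingers close. It gives the time, the measured TCP pose, the force and the opening at its end, in the units of the state.
- manip.get_obs(): the state, without advancing time (a new reading comes with each control period).
- manip.snapshot(name): name is "side" or "top"; returns the picture (384x512x3 uint8, blue, green, red); there is no depth.
- manip.calibration(name): a dict with "fx", "fy", "cx", "cy" (pixels), "D" ([k1, k2, p1, p2, k3] as OpenCV has them; the pictures are not rectified), "R" (3x3) and "t" (3): a world point X has camera coordinates R X + t. Camera axes: x right, y down, z forward; pixel columns grow to the right and rows downward; lengths in m; the calibration is good to about 2 mm. A picture is of the moment at which its call begins. calibration takes no time and is no camera call.
- manip.hand_in(): hands the job in, once; it reports no verdict.
Trained networks look in the newest picture that a camera, given by its name, has taken for a name from the list of things; names that differ only in an ending like _2 or _b are one class to them, and where a whole thing is asked for, a point or a joint stands for the part that bears it (a point fixed in the world has none). Each returns a list of dicts, best first, with "score" (0 to 1); they miss things now and then, are a little off and sometimes report something else, mostly with a low value. They report only what shows in the picture. A call takes as long as a camera call. They do not tell look-alikes from the thing itself.
- manip.look_for(name, camera): "position" ([x, y, z] in m, in the coordinates of the camera as it stood for that picture, good to about 4 mm: the middle of the surface that is visible of it).
The state is a dict: "clock": time; "qpos": joint angles; "qvel": joint speeds; "joint_torque": joint torques, N m; "tcp_pos": TCP position; "tool_rot": TCP orientation; "contact_force": force on the tool from outside, world axes, zero at the start; "wrist_torque": the same for the moment, N m; "gripper_width": opening from 0.0 (shut) to 1.0 (fully open).
Only numpy, scipy, OpenCV 4.12 (cv2) and the standard library are available. Lean on these libraries where they do the work, as an engineer would, in place of code of your own. Each camera call takes 0.05 s, during which the arm holds its last target.

## Working session

There is one attempt and no reset: what is moved stays moved. The work goes in short steps, Python scripts to look and compute and a tool call to move; the robot and the scene stay as the last step left them, time stands still between calls to the robot, and variables do not carry over. Pictures are saved under pics/ and viewed, and the job is handed in when it is done.

Besides the shell and the picture viewer there is one more tool, called after ">>>" as name(argument=value, ...), one argument or row to a line, values as JSON. drive_tool: Moves the arm, as the interface text tells. Its arguments: {"type":"object","properties":{"moves":{"type":"string"},"newtons":{"type":"number"}},"required":["moves"]}

```bash
mkdir -p pics; ls; python3 - <<'E'
from workcell import manip
import cv2,numpy as np
o=manip.get_obs();print({k:np.round(v,3).tolist() for k,v in o.items()})
for n in("side","top"):
    im=manip.snapshot(n);cv2.imwrite(f"pics/{n}0.png",im)
    c=manip.calibration(n);print(n,{k:np.round(v,4).tolist() for k,v in c.items()})
E
```

```text
pics
{'clock': 0.0, 'qpos': [1.093, 0.478, 0.022, 1.556, -0.011, 1.109, -0.083], 'qvel': [-0.001, 0.0, -0.001, 0.0, -0.002, 0.0, -0.0], 'joint_torque': [-0.002, -58.285, 1.534, -27.261, -0.054, 0.017, 0.0], 'tcp_pos': [0.244, -0.629, 0.241], 'tool_rot': [0.983, 0.184, -0.0, -0.001], 'contact_force': [0.49, 0.114, 0.905], 'wrist_torque': [-0.004, 0.064, 0.013], 'gripper_width': 0.997}
side {'fx': 473.4416, 'fy': 473.4416, 'cx': 260.7709, 'cy': 198.5365, 'D': [-0.2006, 0.0, 0.0, 0.0, 0.0], 'R': [[-0.9037, -0.4282, 0.009], [-0.2961, 0.6095, -0.7354], [0.3094, -0.6672, -0.6775]], 't': [0.4924, 0.2622, 1.0853]}
top {'fx': 358.2147, 'fy': 358.2147, 'cx': 260.3818, 'cy': 198.3195, 'D': [0.0369, 0.0, 0.0, 0.0, 0.0], 'R': [[-0.0021, -1.0, 0.007], [-0.9952, 0.0014, -0.0982], [0.0982, -0.0072, -0.9951]], 't': [-0.0869, 0.5703, 0.9272]}
```

View pics/side0.png

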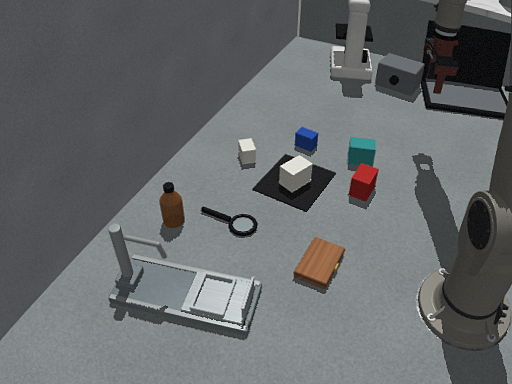

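View pics/top0.png

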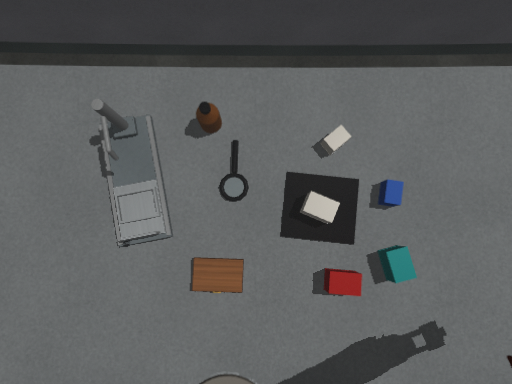

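Candidates for the trough: white box on mat, top(320,207)/side(295,175); smaller white box, top(337,138)/side(247,150). The others are blue (392,193), teal (399,265) and red (344,283), which are excluded by colour. I choose the one on the mat and check it in a crop.

```bash
cat > h.py <<'E'
from workcell import manip
import cv2,numpy as np
from scipy.spatial.transform import Rotation as Ro
from scipy.optimize import least_squares
C={n:manip.calibration(n) for n in("side","top")}
def K(c): return np.array([[c["fx"],0,c["cx"]],[0,c["fy"],c["cy"]],[0,0,1.]])
def proj(n,P):
    c=C[n];R=np.array(c["R"]);return cv2.projectPoints(np.array(P,float).reshape(-1,3),cv2.Rodrigues(R)[0],np.array(c["t"],float),K(c),np.array(c["D"],float))[0].reshape(-1,2)
def back(n,px,z):
    c=C[n];R=np.array(c["R"]);t=np.array(c["t"])
    u=cv2.undistortPoints(np.array(px,float).reshape(-1,1,2),K(c),np.array(c["D"],float)).reshape(-1,2)
    d=np.c_[u,np.ones(len(u))]@R; o=-R.T@t
    return o+d*((z-o[2])/d[:,2])[:,None]
def towld(n,p):
    c=C[n];return np.array(c["R"]).T@(np.array(p)-np.array(c["t"]))
def crop(im,x0,y0,x1,y1,s,f):
    k=cv2.resize(im[y0:y1,x0:x1],None,fx=s,fy=s,interpolation=cv2.INTER_CUBIC);cv2.imwrite(f,k)
E
python3 - <<'E'
from h import *
t=cv2.imread("pics/top0.png");s=cv2.imread("pics/side0.png")
a=cv2.resize(t[170:245,275:365],None,fx=6,fy=6,interpolation=cv2.INTER_CUBIC)
cv2.imwrite("pics/c1.png",a)
crop(s,245,130,345,215,6,"pics/c2.png")
crop(t,90,90,180,255,3.6,"pics/c3.png")
crop(s,100,215,270,335,4.5,"pics/c4.png")
for cam in("top","side"):
  for n in("trough_mid","nest","push_plate","station","slide_box","reagent_bottle","magnifier","drain_mat"):
    for d in manip.look_for(n,cam)[:3]:
        print(cam,n,round(d["score"],2),towld(cam,d["position"]).round(3))
E
```

```text
top trough_mid 0.96 [ 0.36  -0.293  0.066]
top trough_mid 0.82 [ 0.544 -0.237  0.075]
top trough_mid 0.67 [ 0.722 -0.289  0.05 ]
top nest 0.7 [0.768 0.043 0.09 ]
top nest 0.68 [0.545 0.233 0.029]
top push_plate 0.68 [0.536 0.231 0.034]
top station 0.94 [0.629 0.248 0.024]
top slide_box 0.78 [0.374 0.026 0.024]
top reagent_bottle 0.66 [0.77  0.041 0.09 ]
top magnifier 0.74 [ 0.612 -0.017  0.012]
top drain_mat 0.66 [ 0.547 -0.252  0.004]
side trough_mid 0.95 [ 0.54  -0.223  0.058]
side trough_mid 0.91 [ 0.354 -0.271  0.06 ]
side trough_mid 0.7 [ 0.398 -0.414  0.056]
side nest 0.75 [0.535 0.245 0.027]
side nest 0.41 [0.628 0.268 0.023]
side push_plate 0.94 [0.538 0.243 0.032]
side station 0.96 [0.628 0.268 0.021]
side slide_box 0.94 [0.367 0.036 0.027]
side reagent_bottle 0.62 [0.771 0.067 0.073]
side magnifier 0.97 [ 0.613 -0.012  0.01 ]
side drain_mat 0.64 [ 0.519 -0.213  0.002]
```

View pics/c1.png

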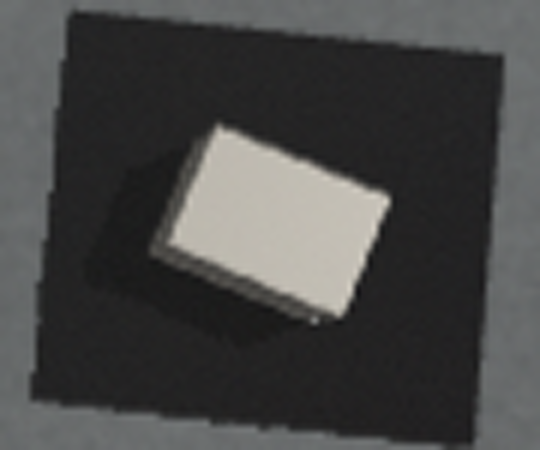

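View pics/c2.png

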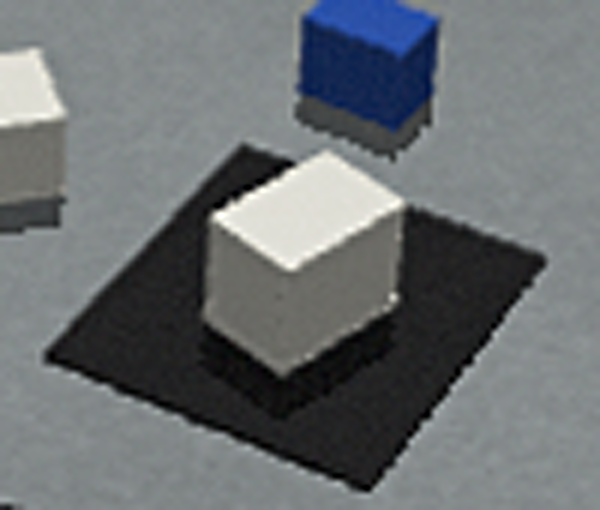

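View pics/c3.png

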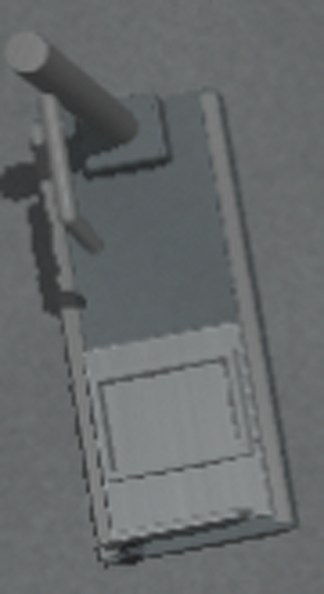

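View pics/c4.png

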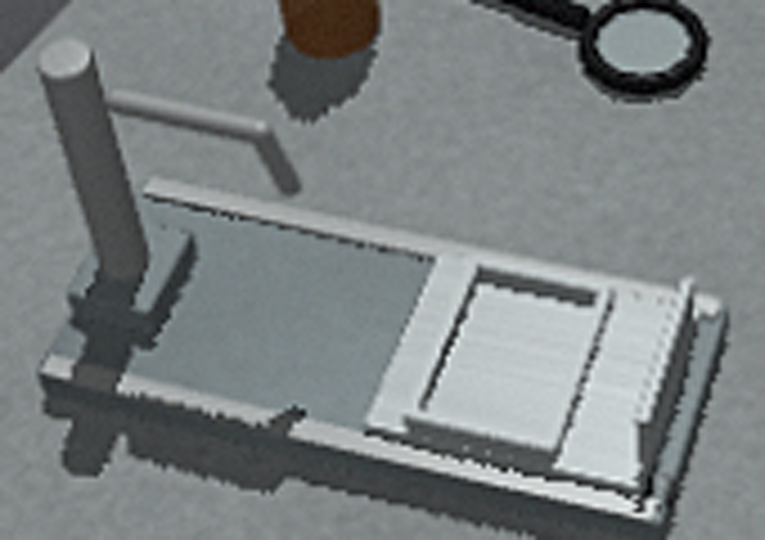

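```bash
cat > fit1.py <<'E'
from h import *
A=lambda L,s,x0,y0:np.array(L,float)/s+np.array([x0,y0])-0.5+0.5/s
tt=A([(220,125),(390,200),(345,318),(168,245)],6,275,170)
ts=A([(212,216),(326,152),(404,206),(290,270),(207,318),(285,376),(397,303)],6,245,130)
w=back("top",tt,.070);print(w.round(3),[np.linalg.norm(w[i]-w[i-1]).round(3) for i in range(4)])
w=back("side",ts[:4],.070);print(w.round(3),[np.linalg.norm(w[i]-w[i-1]).round(3) for i in range(4)])
m=back("top",A([(70,12),(503,55),(475,443),(32,400)],6,275,170),.004);print("mat",m.round(3))
m=back("side",A([(245,145),(546,262),(368,491),(46,357)],6,245,130),.004);print("mat",m.round(3))
# station base corners
b=back("side",A([(722,300),(655,515),(42,362),(148,182)],4.5,100,215),.020);print("base side",b.round(3),[np.linalg.norm(b[i]-b[i-1]).round(3) for i in range(4)])
b=back("top",A([(297,525),(100,560),(217,92)],3.6,90,90),.020);print("base top",b.round(3),np.linalg.norm(b[0]-b[1]),np.linalg.norm(b[0]-b[2]))
f=back("top",A([(98,383),(230,358),(253,455),(115,477)],3.6,90,90),.039);print("frame top",f.round(3),[np.linalg.norm(f[i]-f[i-1]).round(3) for i in range(4)])
E
python3 fit1.py
python3 - <<'E'
import cv2
t=cv2.imread("pics/top0.png");s=cv2.imread("pics/side0.png")
from h import crop
import numpy as np
k=cv2.convertScaleAbs(t,alpha=1.8);crop(k,95,165,180,250,7,"pics/c5.png")
k=cv2.convertScaleAbs(s,alpha=1.1);crop(k,175,255,265,335,8,"pics/c6.png")
E
```

```text
[[ 0.586 -0.218  0.07 ]
 [ 0.554 -0.289  0.07 ]
 [ 0.504 -0.269  0.07 ]
 [ 0.535 -0.195  0.07 ]] [np.float64(0.056), np.float64(0.078), np.float64(0.054), np.float64(0.08)]
[[ 0.587 -0.216  0.07 ]
 [ 0.557 -0.288  0.07 ]
 [ 0.507 -0.265  0.07 ]
 [ 0.538 -0.195  0.07 ]] [np.float64(0.054), np.float64(0.078), np.float64(0.055), np.float64(0.076)]
mat [[ 0.646 -0.16   0.004]
 [ 0.626 -0.358  0.004]
 [ 0.45  -0.34   0.004]
 [ 0.469 -0.141  0.004]]
mat [[ 0.626 -0.357  0.004]
 [ 0.449 -0.334  0.004]
 [ 0.471 -0.138  0.004]
 [ 0.647 -0.157  0.004]]
base side [[0.477 0.149 0.02 ]
 [0.449 0.282 0.02 ]
 [0.778 0.345 0.02 ]
 [0.801 0.217 0.02 ]] [np.float64(0.331), np.float64(0.136), np.float64(0.334), np.float64(0.13)]
base top [[0.472 0.146 0.02 ]
 [0.447 0.289 0.02 ]
 [0.8   0.213 0.02 ]] 0.14454203294145024 0.3342133457840899
frame top [[0.576 0.288 0.039]
 [0.594 0.193 0.039]
 [0.523 0.175 0.039]
 [0.507 0.273 0.039]] [np.float64(0.07), np.float64(0.096), np.float64(0.073), np.float64(0.1)]
```

View pics/c5.png

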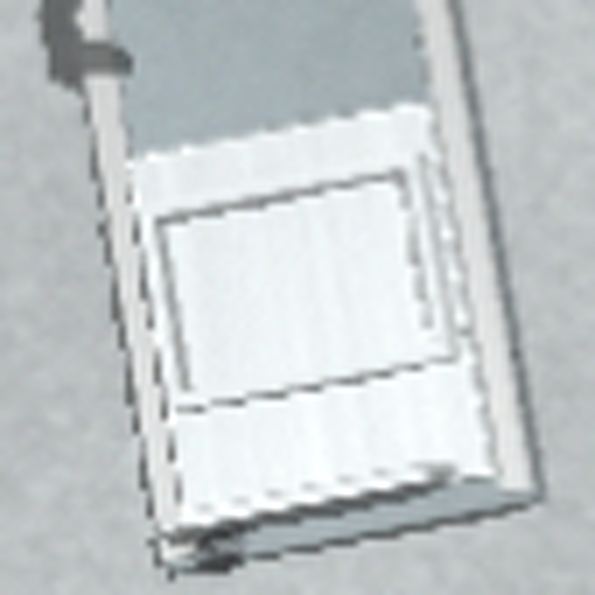

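View pics/c6.png

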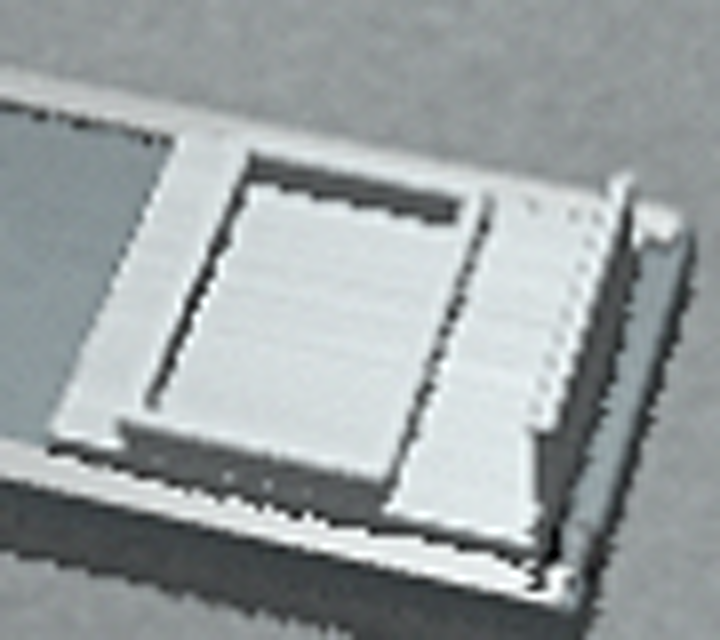

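```bash
cat > fit2.py <<'E'
from fit1 import *
print(-np.array(C["side"]["R"]).T@C["side"]["t"],-np.array(C["top"]["R"]).T@C["top"]["t"])
S=[((625,180),(-85,-45,69)),((538,432),(-85,45,69)),((252,155),(33.5,-47,39)),((120,418),(39.5,53,39)),((385,485),(-39.5,53,39)),((490,193),(-39.5,-53,39)),((462,199),(-33.5,-47,39))]
T=[((160,218),(33.5,47,39)),((405,172),(33.5,-47,39)),((182,408),(-39.5,53,39)),((455,358),(-39.5,-53,39))]
ps=A([a for a,_ in S],8,175,255);pt=A([a for a,_ in T],7,95,165)
Ms=np.array([b for _,b in S])/1e3;Mt=np.array([b for _,b in T])/1e3
def tf(p,M):
    c,s=np.cos(p[2]),np.sin(p[2]);return np.c_[p[0]+c*M[:,0]-s*M[:,1],p[1]+s*M[:,0]+c*M[:,1],M[:,2]]
r=lambda p:np.r_[(proj("side",tf(p,Ms))-ps).ravel(),(proj("top",tf(p,Mt))-pt).ravel()]
o=least_squares(r,[.55,.232,.19],x_scale=[.01,.01,.1],loss="soft_l1");print("nest",o.x.round(4),np.degrees(o.x[2]));print(r(o.x).reshape(-1,2).round(1).tolist())
B=[(-90,-70,20),(-90,70,20),(250,70,20),(250,-70,20)]
bp=A([(722,300),(655,515),(42,362),(148,182)],4.5,100,215);bt=A([(297,525),(100,560),(217,92)],3.6,90,90)
B=np.array(B)/1e3
r2=lambda p:np.r_[(proj("side",tf(p,B))-bp).ravel(),(proj("top",tf(p,B[[0,1,3]]))-bt).ravel()]
o2=least_squares(r2,[.55,.232,.19],x_scale=[.01,.01,.1],loss="soft_l1");print("station",o2.x.round(4),np.degrees(o2.x[2]));print(r2(o2.x).reshape(-1,2).round(1).tolist())
# trough
Q=np.array([(27.5,40,70),(27.5,-40,70),(-27.5,-40,70),(-27.5,40,70)])/1e3
Qs=np.array([(-27.5,40,70),(27.5,40,70),(27.5,-40,70),(-27.5,-40,70),(-27.5,40,4),(-27.5,-40,4),(27.5,-40,4)])/1e3
r3=lambda p:np.r_[(proj("top",tf(p,Q))-tt).ravel(),(proj("side",tf(p,Qs[idx]))-ts[:4]).ravel()]
idx=[3,0,1,2]
# order-free: side w order matches top order
Qs4=Q
r3=lambda p:np.r_[(proj("top",tf(p,Q))-tt).ravel(),(proj("side",tf(p,Q))-ps4).ravel()]
w=back("side",ts[:4],.07);wt=back("top",tt,.07)
ps4=ts[[int(np.argmin(np.linalg.norm(w-x,axis=1))) for x in wt]]
o3=least_squares(r3,[.545,-.243,-.4],x_scale=[.01,.01,.1],loss="soft_l1");print("trough",o3.x.round(4),np.degrees(o3.x[2]));print(r3(o3.x).reshape(-1,2).round(1).tolist())
E
python3 fit2.py
```

```text
[[ 0.586 -0.218  0.07 ]
 [ 0.554 -0.289  0.07 ]
 [ 0.504 -0.269  0.07 ]
 [ 0.535 -0.195  0.07 ]] [np.float64(0.056), np.float64(0.078), np.float64(0.054), np.float64(0.08)]
[[ 0.587 -0.216  0.07 ]
 [ 0.557 -0.288  0.07 ]
 [ 0.507 -0.265  0.07 ]
 [ 0.538 -0.195  0.07 ]] [np.float64(0.054), np.float64(0.078), np.float64(0.055), np.float64(0.076)]
mat [[ 0.646 -0.16   0.004]
 [ 0.626 -0.358  0.004]
 [ 0.45  -0.34   0.004]
 [ 0.469 -0.141  0.004]]
mat [[ 0.626 -0.357  0.004]
 [ 0.449 -0.334  0.004]
 [ 0.471 -0.138  0.004]
 [ 0.647 -0.157  0.004]]
base side [[0.477 0.149 0.02 ]
 [0.449 0.282 0.02 ]
 [0.778 0.345 0.02 ]
 [0.801 0.217 0.02 ]] [np.float64(0.331), np.float64(0.136), np.float64(0.334), np.float64(0.13)]
base top [[0.472 0.146 0.02 ]
 [0.447 0.289 0.02 ]
 [0.8   0.213 0.02 ]] 0.14454203294145024 0.3342133457840899
frame top [[0.576 0.288 0.039]
 [0.594 0.193 0.039]
 [0.523 0.175 0.039]
 [0.507 0.273 0.039]] [np.float64(0.07), np.float64(0.096), np.float64(0.073), np.float64(0.1)]
[0.18682781 0.77519259 0.92373873] [ 0.47631438 -0.08103197  0.97933979]
nest [0.5538 0.2368 0.1868] 10.701122420927025
[[1.4, -0.3], [1.3, 0.1], [-0.0, -0.5], [-0.7, -0.2], [-0.2, -0.5], [0.5, -0.7], [0.8, -0.0], [-1.1, -0.6], [-0.3, -0.6], [-2.3, 0.2], [-0.7, -0.4]]
station [0.5479 0.2333 0.1895] 10.855890408759299
[[1.7, 0.2], [0.6, 1.5], [-1.8, 0.8], [-0.5, -2.3], [-0.5, -0.2], [1.4, 0.4], [0.7, -2.5]]
trough [ 0.5457 -0.2423 -0.4068] -23.30949492404582
[[-0.5, -0.2], [0.2, -0.5], [-0.4, -0.2], [-0.1, -0.5], [0.1, 0.0], [0.7, -0.2], [1.0, -0.5], [0.4, 0.3]]
```

>>> drive_tool(
  moves="0.03 -0.03 -0.01 0 6 0 0.0878;0.03 -0.03 -0.01 0 6 0 0.0878;0.03 -0.03 -0.01 0 6 0 0.0878;0.03 -0.03 -0.01 0 6 0 0.0878;0 0 0 0 0 0 0.0878",
)

```text
clock: 1.4
tcp_pos: [0.3044, -0.4748, 0.3015]
tool_rot: [0.961, 0.18, 0.206, -0.038]
contact_force: [-0.5, -0.3, 0.3]
gripper_width: 0.999
```

```bash
cat > log.py <<'E'
from workcell import manip
import json,numpy as np
o=manip.get_obs();open("log.jsonl","a").write(json.dumps({k:np.asarray(o[k]).tolist() for k in("qpos","tcp_pos","tool_rot")})+"\n")
E
python3 log.py;cat log.jsonl; python3 -c "
import json
print()
open('log.jsonl','a')"
```

```text
{"qpos": [1.2386443116411836, 0.2525949889989172, -0.14266853429210435, 1.8053388343460883, -0.43778758920898975, 1.0829360732881796, 0.10801909560794586], "tcp_pos": [0.3044433300367172, -0.4748310068177709, 0.3014832010578697], "tool_rot": [0.9611295883000832, 0.1800716023176633, 0.20582389467209464, -0.037955986548533494]}
```

>>> drive_tool(
  moves="0.02 -0.03 0.0 7 0 5 0.0878;0.02 -0.03 0.0 7 0 5 0.0878;0.02 -0.03 0.0 7 0 5 0.0878;0.02 -0.03 0.0 7 0 5 0.0878;0 0 0 0 0 0 0.0878",
)

```text
clock: 1.9
tcp_pos: [0.3413, -0.3505, 0.3562]
tool_rot: [0.94, 0.057, 0.145, -0.304]
contact_force: [0.2, 0.4, -1.1]
gripper_width: 1.0
```

```bash
python3 log.py
```

>>> drive_tool(
  moves="0.03 0.0 -0.02 -8 -5 5 0.0878;0.03 0 -0.02 -8 -5 5 0.0878;0.03 0 -0.02 -8 -5 5 0.0878;0.03 0 -0.02 -8 -5 5 0.0878;0.03 0 -0.02 -8 -5 5 0.0878;0 0 0 0 0 0 0.0878",
)

```text
clock: 2.5
tcp_pos: [0.4823, -0.3939, 0.4653]
tool_rot: [0.993, -0.091, -0.06, -0.036]
contact_force: [0.1, 1.3, -0.3]
gripper_width: 0.999
```

```bash
python3 log.py; cat log.jsonl
```

```text
{"qpos": [1.2386443116411836, 0.2525949889989172, -0.14266853429210435, 1.8053388343460883, -0.43778758920898975, 1.0829360732881796, 0.10801909560794586], "tcp_pos": [0.3044433300367172, -0.4748310068177709, 0.3014832010578697], "tool_rot": [0.9611295883000832, 0.1800716023176633, 0.20582389467209464, -0.037955986548533494]}
{"qpos": [1.127872739747778, 0.32183503439987193, -0.15478705916079544, 1.6857583721478528, -0.5071488079545298, 1.558837784046501, -0.3608116523374929], "tcp_pos": [0.3413118066655464, -0.35049213865863993, 0.3562270136396402], "tool_rot": [0.9399817395255236, 0.057375192215097084, 0.144803675579705, -0.3036022269606381]}
{"qpos": [0.6738460962260376, 0.36684963605043397, -0.1283039153403276, 1.233342514878426, 0.034756522616028, 1.6843268049571538, -1.2019618762143731], "tcp_pos": [0.48234887113576913, -0.39386246131311936, 0.46527738801118024], "tool_rot": [0.9933370038842471, -0.09137076148181907, -0.06022957893988711, -0.036130021882411816]}
```

```bash
cat > kin.py <<'E'
import numpy as np,json
from scipy.spatial.transform import Rotation as Ro
from scipy.optimize import least_squares
L=[json.loads(l) for l in open("log.jsonl")]
L.append(dict(qpos=[1.093,.4775,.022,1.5555,-.011,1.109,-.083],tcp_pos=[.244,-.629,.2415],tool_rot=[.983,.184,0,-.001]))
def orient(q,s,c0,c7):
    a=s*np.asarray(q);return Ro.from_euler("ZYZYZYZ"[0:3],[a[0]+c0,a[1],a[2]])*Ro.from_euler("YZ",[a[3],a[4]])*Ro.from_euler("YZ",[a[5],a[6]+c7])
if __name__=="__main__":
    import itertools
    res=[]
    for s in itertools.product([1,-1],repeat=7):
        if s[1]<0: continue
        s=np.array(s)
        for g in (0,2,4):
          for c in ([0,3.1] ):
            f=lambda p:np.concatenate([(orient(l["qpos"],s,*p).inv()*Ro.from_quat(l["tool_rot"])).as_rotvec() for l in L])
            o=least_squares(f,[c,g]);res.append((o.cost,s.tolist(),o.x.round(4).tolist()))
    res.sort(key=lambda r:r[0])
    for r in res[:6]:print(r)
E
python3 kin.py
```

```text
(np.float64(1.6950924310636645e-06), [-1, 1, -1, 1, -1, 1, -1], [-0.0, 1.5708])
(np.float64(1.6950924310637594e-06), [-1, 1, -1, 1, -1, 1, -1], [6.2831, 1.5708])
(np.float64(1.695092431063814e-06), [-1, 1, -1, 1, -1, 1, -1], [-0.0, 1.5708])
(np.float64(1.6950924310638598e-06), [-1, 1, -1, 1, -1, 1, -1], [-0.0, 1.5708])
(np.float64(1.695092431064054e-06), [-1, 1, -1, 1, -1, 1, -1], [-0.0, 1.5708])
(np.float64(1.6950924310641054e-06), [-1, 1, -1, 1, -1, 1, -1], [-0.0, 1.5708])
```

>>> drive_tool(
  moves="0 0.02 0.0 0 4 -7 0.0878;0 0.02 0.0 0 4 -7 0.0878;0 0.02 0.0 0 4 -7 0.0878;0 0.02 0.0 0 4 -7 0.0878;0 0 0 0 0 0 0.0878",
)

```text
clock: 3.0
tcp_pos: [0.4694, -0.482, 0.4568]
tool_rot: [0.986, 0.138, 0.085, -0.037]
contact_force: [-1.4, -0.6, 0.0]
gripper_width: 0.995
```

```bash
python3 log.py
```

>>> drive_tool(
  moves="0 0 0.0 0 -6 -6 0.0878;0 0 0.0 0 -6 -6 0.0878;0 0 0 0 -6 -6 0.0878;0 0 0 0 -6 -6 0.0878;0 0 0 0 -6 -6 0.0878;0 0 0 0 -6 -6 0.0878;0 0 0 0 -6 -6 0.0878;0 0 0 0 0 0 0.0878",
)

```text
clock: 3.8
tcp_pos: [0.4764, -0.4729, 0.4564]
tool_rot: [0.835, 0.484, -0.257, 0.045]
contact_force: [0.5, -0.1, -0.4]
gripper_width: 0.998
```

```bash
python3 log.py; tail -2 log.jsonl; cat > kin2.py <<'E'
from kin import *
S=np.array([-1,1,-1,1,-1,1,-1.]);C0,C7=0.,np.pi/2
def Rs(q):
    a=S*np.asarray(q)
    R1=Ro.from_euler("Z",a[0]);R2=R1*Ro.from_euler("Y",a[1]);R3=R2*Ro.from_euler("Z",a[2]);R4=R3*Ro.from_euler("Y",a[3]);R5=R4*Ro.from_euler("Z",a[4]);R6=R5*Ro.from_euler("Y",a[5]);R7=R6*Ro.from_euler("Z",a[6]+C7)
    return [R.as_matrix() for R in(R1,R2,R3,R4,R5,R6,R7)]
# unknown: h(z), R1*y, R3*(x,z), R2.. keep: cols
def rowsA(q):
    R=Rs(q);z=np.array([0,0,1.])
    return np.c_[z,R[0][:,1],R[2][:,0],R[2][:,1],R[2][:,2],R[4][:,0],R[4][:,1],R[4][:,2],R[5][:,0],R[5][:,1],R[5][:,2]]
Am=np.vstack([rowsA(l["qpos"]) for l in L]);b=np.concatenate([l["tcp_pos"] for l in L])
P=np.linalg.solve(Am.T@Am+1e-5*np.eye(Am.shape[1]),Am.T@b)
def fk(q): return rowsA(q)@P,Ro.from_matrix(Rs(q)[6])
if __name__=="__main__":
    print(P.round(4));print(np.abs(Am@P-b).reshape(-1,3).max(1).round(4))
    print(np.linalg.svd(Am)[1].round(3))
E
python3 kin2.py
```

```text
{"qpos": [0.9223929139967401, 0.36230999344710324, -0.19269576036920497, 1.264640147798659, -0.11178039459934219, 1.4694079108640041, -0.5405641163894208], "tcp_pos": [0.4693980003368143, -0.48201738651316217, 0.4567816740188064], "tool_rot": [0.986046826122836, 0.13798715548457818, 0.08549643105534037, -0.03689934811288502]}
{"qpos": [0.6085999022376846, 0.4511701885262719, -0.22760049507011343, 1.2191233583182657, 0.5701869837762907, 1.7252045725447127, -0.10895540984432453], "tcp_pos": [0.4763581741138429, -0.4729226680086043, 0.4564226195122841], "tool_rot": [0.8348087232148371, 0.48448899424068076, -0.2574951541995246, 0.04539885095275069]}
[ 2.876e-01 -2.890e-02 -1.000e-04 -3.290e-02  5.413e-01  0.000e+00
 -2.000e-04  4.725e-01 -1.000e-04 -2.000e-04  3.166e-01]
[0.     0.     0.0001 0.     0.0001 0.0001]
[4.832 4.796 4.197 0.912 0.876 0.447 0.385 0.23  0.148 0.079 0.   ]
```

```bash
cat > ik.py <<'E'
from kin2 import *
lo=np.array([-2.96,-.34,-1.41,.24,-1.37,.17,-2.96]);hi=np.array([2.96,2.1,1.46,2.44,4.51,1.92,2.96])
def ik(p,R,seeds=None,n=30,tolm=.04):
    rng=np.random.default_rng(0);out=[]
    f=lambda q:np.r_[(fk(q)[0]-p),.3*(fk(q)[1].inv()*R).as_rotvec(),1e-4*(q-(lo+hi)/2)]
    for i in range(n):
        q0=seeds[i] if seeds is not None and i<len(seeds) else rng.uniform(lo,hi)
        o=least_squares(f,np.clip(q0,lo+.05,hi-.05),bounds=(lo+.03,hi-.03),max_nfev=80)
        if np.linalg.norm(o.fun[:6])<2e-3: out.append(o.x)
    return out
def pose(yawdeg,tilt):
    # tool y at yaw (world, level), tool z down tilted by tilt about tool y (+: points towards tool x)
    y=np.array([np.cos(np.radians(yawdeg)),np.sin(np.radians(yawdeg)),0]);z=np.array([0,0,-1.]);x=np.cross(y,z)
    return Ro.from_matrix(np.c_[x,y,z])*Ro.from_euler("y",tilt,degrees=True)
if __name__=="__main__":
    for nm,p,yaws in(("trough",[.546,-.242,.055],(-23.3,156.7)),("nest",[.554,.237,.075],(10.7,190.7))):
      for yw in yaws:
        for t in range(-90,91,15):
            s=ik(np.array(p),pose(yw,t),seeds=[np.array(L[-1]["qpos"])],n=6)
            print(nm,yw,t,len(s),s[0].round(2) if s else "")
E
python3 ik.py
```

```text
trough -23.3 -90 3 [-0.39  1.22  0.32  1.61  0.84  1.56 -1.13]
trough -23.3 -75 3 [-0.19  1.04  0.05  1.67  0.93  1.52 -1.19]
trough -23.3 -60 3 [-0.14  0.9   0.04  1.74  0.86  1.32 -1.11]
trough -23.3 -45 3 [-0.03  0.77 -0.01  1.8   0.79  1.13 -1.01]
trough -23.3 -30 3 [ 0.12  0.67 -0.09  1.84  0.68  0.96 -0.85]
trough -23.3 -15 3 [ 0.34  0.61 -0.21  1.86  0.52  0.82 -0.64]
trough -23.3 0 3 [ 0.6   0.61 -0.37  1.86  0.32  0.73 -0.37]
trough -23.3 15 3 [ 0.84  0.67 -0.53  1.84  0.08  0.71 -0.06]
trough -23.3 30 3 [ 1.01  0.76 -0.6   1.81 -0.17  0.75  0.26]
trough -23.3 45 3 [ 1.04  0.84 -0.52  1.76 -0.5   0.89  0.61]
trough -23.3 60 2 [ 1.14  0.98 -0.56  1.7  -0.61  1.03  0.76]
trough -23.3 75 2 [ 1.2   1.13 -0.59  1.62 -0.69  1.19  0.85]
trough -23.3 90 2 [ 1.24  1.29 -0.63  1.55 -0.75  1.35  0.91]
trough 156.7 -90 4 [ 1.07  1.21 -0.37  1.56 -0.96  1.49 -2.08]
trough 156.7 -75 4 [ 0.98  1.05 -0.26  1.64 -0.95  1.35 -2.1 ]
trough 156.7 -60 4 [ 0.84  0.9  -0.13  1.72 -0.94  1.21 -2.13]
trough 156.7 -45 4 [ 0.68  0.77  0.    1.79 -0.9   1.06 -2.22]
trough 156.7 -30 4 [ 0.48  0.68  0.12
[... 1378 characters left out ...]
  1.03 -0.54  1.79 -0.97  1.06 -2.15]
nest 190.7 -60 4 [ 0.26  0.86 -0.42  1.85 -0.95  0.94 -2.24]
nest 190.7 -45 4 [ 0.06  0.71 -0.26  1.88 -0.89  0.84 -2.39]
nest 190.7 -30 5 [-0.18  0.61 -0.08  1.9  -0.74  0.74 -2.62]
nest 190.7 -15 5 [-0.7   0.6   0.44  1.92 -0.76  0.78 -2.71]
nest 190.7 0 5 [-1.06  0.71  0.79  1.9  -0.68  0.82 -2.87]
nest 190.7 15 6 [-1.33  0.94  1.08  1.85 -0.7   0.94 -2.93]
nest 190.7 30 5 [-1.47  1.25  1.32  1.79 -0.76  1.1  -2.93]
nest 190.7 45 1 [-0.76  0.8  -0.09  1.66  0.69  1.32  2.09]
nest 190.7 60 1 [-0.88  0.92  0.01  1.59  0.73  1.49  2.05]
nest 190.7 75 1 [-0.94  1.06  0.05  1.51  0.79  1.67  2.02]
nest 190.7 90 1 [-1.02  1.21  0.15  1.44  0.82  1.82  2.03]
```

```bash
cat > go.py <<'E'
from ik import pose
from workcell import manip
import numpy as np,sys
from scipy.spatial.transform import Rotation as Ro
def plan(p1,R1,n=None,p0=None,R0=None,lim=(45,8)):
    o=manip.get_obs()
    if p0 is None:p0=np.array(o["tcp_pos"]);R0=Ro.from_quat(o["tool_rot"])
    pr=R0.inv().apply(np.array(p1)-p0);rv=(R0.inv()*R1).as_rotvec()
    if n is None:n=int(max(1,np.ceil(max(np.linalg.norm(pr)*1000/lim[0],np.degrees(np.linalg.norm(rv))/lim[1]))))
    w=rv/n;M=sum(Ro.from_rotvec(k*w).as_matrix() for k in range(n));d=np.linalg.solve(M,pr)
    print("n",n,"row:",d.round(4),np.degrees(w).round(2),"| total",pr.round(4),np.degrees(rv).round(1))
E
python3 - <<'E'
from go import *
g=np.array([.5457,-.2423,.044]);R=pose(-23.3,-45);zt=R.apply([0,0,1]);print(zt)
pre=g-.11*zt;print(pre)
plan(pre,R)
E
```

```text
[-0.27969291 -0.64943966 -0.70710678]
[ 0.57646622 -0.17086164  0.12178175]
n 11 row: [ 0.0413 -0.0025  0.0082] [-1.22 -1.54 -0.11] | total [ 0.4357 -0.0176  0.152 ] [-13.4 -16.9  -1.2]
```

>>> drive_tool(
  moves="0.041 -0.0025 0.008 -1.2 -1.5 -0.1 0.0878;0.041 -0.0025 0.008 -1.2 -1.5 -0.1 0.0878;0.041 -0.0025 0.008 -1.2 -1.5 -0.1 0.0878;0.041 -0.0025 0.008 -1.2 -1.5 -0.1 0.0878;0.041 -0.0025 0.008 -1.2 -1.5 -0.1 0.0878;0.041 -0.0025 0.008 -1.2 -1.5 -0.1 0.0878;0.041 -0.0025 0.008 -1.2 -1.5 -0.1 0.0878;0.041 -0.0025 0.008 -1.2 -1.5 -0.1 0.0878;0.041 -0.0025 0.008 -1.2 -1.5 -0.1 0.0878;0 0 0 0 0 0 0.0878",
)

```text
clock: 4.8
tcp_pos: [0.5617, -0.218, 0.1904]
tool_rot: [0.788, 0.503, -0.307, 0.176]
contact_force: [0.7, 0.2, -1.0]
gripper_width: 1.0
```

```bash
python3 log.py; python3 - <<'E'
from go import *
g=np.array([.5457,-.2423,.044]);R=pose(-23.3,-45);zt=R.apply([0,0,1])
plan(g-.11*zt,R)
E
```

```text
n 2 row: [ 0.0413 -0.0024  0.0089] [-1.46 -1.8  -0.2 ] | total [ 0.0822 -0.0048  0.0192] [-2.9 -3.6 -0.4]
```

>>> drive_tool(
  moves="0.0413 -0.0024 0.009 -1.5 -1.8 -0.2 0.0878;0.0413 -0.0024 0.009 -1.5 -1.8 -0.2 0.0878;0 0 0 0 0 0 0.0878;0 0 0 0 0 0 0.0878",
)

```text
clock: 5.2
tcp_pos: [0.5775, -0.1768, 0.1263]
tool_rot: [0.773, 0.505, -0.319, 0.213]
contact_force: [-0.7, -0.1, 1.1]
gripper_width: 1.0
```

```bash
python3 log.py; python3 - <<'E'
from go import *
from h import *
g=np.array([.5457,-.2423,.044]);R=pose(-23.3,-45)
plan(g,R)
t=manip.snapshot("top");s=manip.snapshot("side")
crop(t,250,150,380,250,5,"pics/d1.png");crop(s,225,80,355,220,4,"pics/d2.png")
E
```

```text
n 3 row: [ 0.0023 -0.0012  0.0365] [ 0.02  0.05 -0.16] | total [ 0.007  -0.0035  0.1096] [ 0.1  0.1 -0.5]
```

View pics/d1.png

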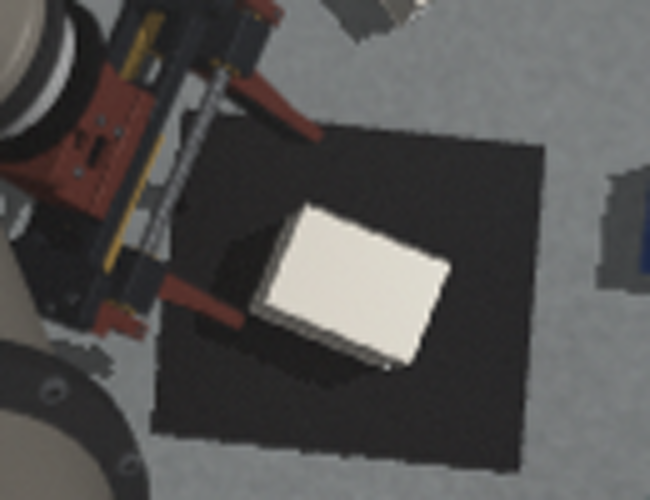

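View pics/d2.png

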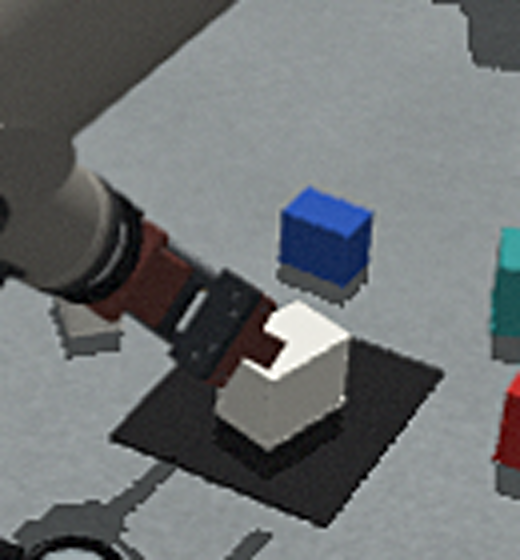

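The crops show the open fingers (tips at about (320,138) and (240,322) in the top crop) lined up on either side of the larger white box on the mat. Going in.

>>> drive_tool(
  moves="0.0035 -0.0018 0.0365 0 0 -0.25 0.0878;0.0035 -0.0018 0.0365 0 0 -0.25 0.0878;0 0 0.0365 0 0 0 0.0878;0 0 0 0 0 0 0.0878;0 0 0 0 0 0 0.0878",
)

```text
clock: 5.8
tcp_pos: [0.5456, -0.2435, 0.0455]
tool_rot: [0.772, 0.507, -0.32, 0.212]
contact_force: [0.6, 0.4, 0.5]
gripper_width: 0.999
```

>>> drive_tool(
  moves="0 0 0 0 0 0 0.04;0 0 0 0 0 0 0.04;0 0 0 0 0 0 0.04;0 0 0 0 0 0 0.04;0 0 0 0 0 0 0.04;0 0 0 0 0 0 0.04",
  newtons=20,
)

```text
clock: 6.4
tcp_pos: [0.5461, -0.2411, 0.0445]
tool_rot: [0.77, 0.509, -0.32, 0.212]
contact_force: [0.1, 1.2, 3.3]
gripper_width: 0.626
```

```bash
python3 log.py; python3 - <<'E'
from go import *
from h import *
o=manip.get_obs();print(o["gripper_width"]*.0878,o["tcp_pos"],Ro.from_quat(o["tool_rot"]).apply([[0,1,0],[0,0,1]]).round(3))
s=manip.snapshot("side");t=manip.snapshot("top")
crop(t,250,150,380,250,5,"pics/e1.png");crop(s,225,80,355,220,4,"pics/e2.png")
E
```

```text
0.054979333785033925 [ 0.5460885  -0.24107637  0.04448401] [[ 0.92  -0.392  0.001]
 [-0.277 -0.652 -0.706]]
```

View pics/e2.png

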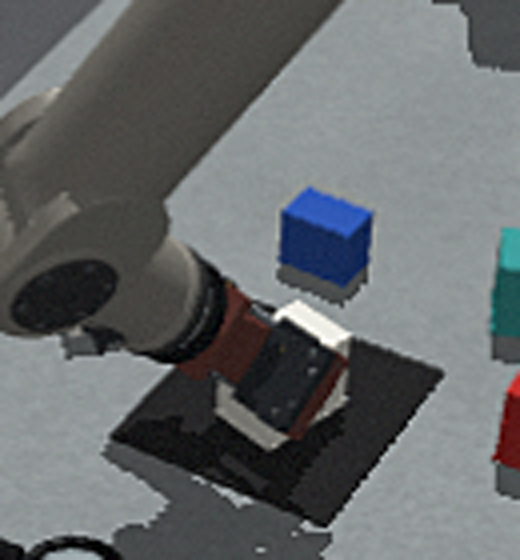

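>>> drive_tool(
  moves="-0.014 0 -0.014 0 0 0 0.04;-0.014 0 -0.014 0 0 0 0.04;-0.014 0 -0.014 0 0 0 0.04;0 0 0 0 6 0 0.04;0 0 0 0 6 0 0.04;0 0 0 0 6 0 0.04;0 0 0 0 6 0 0.04;0 0 0 0 6 0 0.04;0 0 0 0 6 0 0.04;0 0 0 0 6 0 0.04",
)

```text
clock: 7.5
tcp_pos: [0.5456, -0.2416, 0.1043]
tool_rot: [0.834, 0.551, -0.021, 0.015]
contact_force: [-0.8, -0.1, -3.0]
gripper_width: 0.624
```

>>> drive_tool(
  moves="0 0 0 0 6 0 0.04;0 0 0 0 6 0 0.04;0 0 0 0 6 0 0.04;0 0 0 0 6 0 0.04;0 0 0 0 6 0 0.04;0 0 0 0 6 0 0.04;0 0 0 0 6 0 0.04;0 0 0 0 6 0 0.04;0 0 0 0 0 0 0.04;0 0 0 0 0 0 0.04",
)

```text
clock: 8.5
tcp_pos: [0.5452, -0.2417, 0.103]
tool_rot: [0.772, 0.509, 0.318, -0.21]
contact_force: [-0.1, 0.4, -1.9]
gripper_width: 0.626
```

```bash
python3 log.py; python3 - <<'E'
from go import *
from h import *
o=manip.get_obs();print(o["gripper_width"]*.0878,o["tcp_pos"],o["qpos"])
plan([.546,-.241,.0465],pose(-23,45))
plan([.546,-.241,.104],pose(-23,45))
s=manip.snapshot("side");t=manip.snapshot("top")
crop(t,250,150,380,250,5,"pics/f1.png");crop(s,225,80,355,220,4,"pics/f2.png")
E
```

```text
0.05499970358316806 [ 0.54515798 -0.24166906  0.103012  ] [ 1.32203822  0.93296032 -0.9624416   1.73883294 -0.0637955   0.89578951
  0.19727599]
n 2 row: [-0.0196  0.0003  0.0204] [ 0.03  0.11 -0.07] | total [-0.0391  0.0006  0.0408] [ 0.1  0.2 -0.1]
n 1 row: [ 0.0014  0.0005 -0.    ] [ 0.05  0.22 -0.15] | total [ 0.0014  0.0005 -0.    ] [ 0.1  0.2 -0.1]
```

View pics/f2.png

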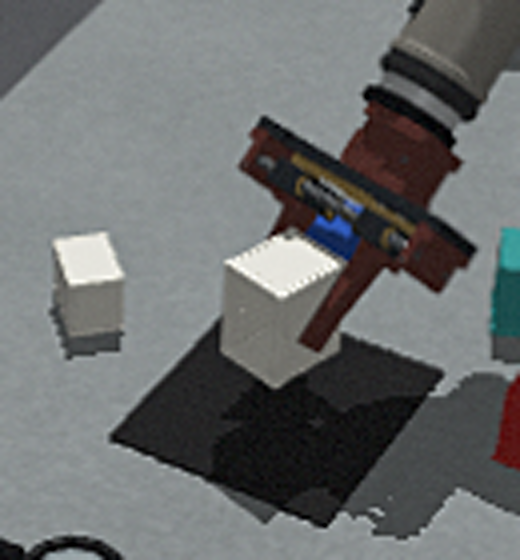

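View pics/f1.png

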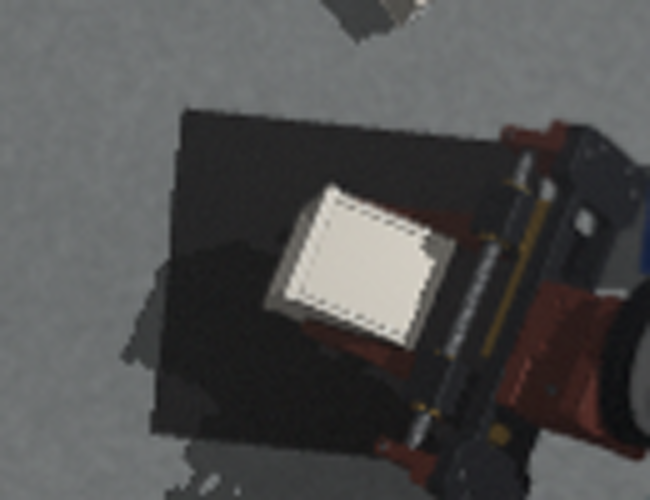

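```bash
python3 - <<'E'
from h import *
s=manip.snapshot("side");cv2.imwrite("pics/side_f.png",s)
k=cv2.convertScaleAbs(s,alpha=1.2);crop(k,270,130,330,185,11,"pics/f3.png")
E
```

```text
(no output)
```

View pics/f3.png

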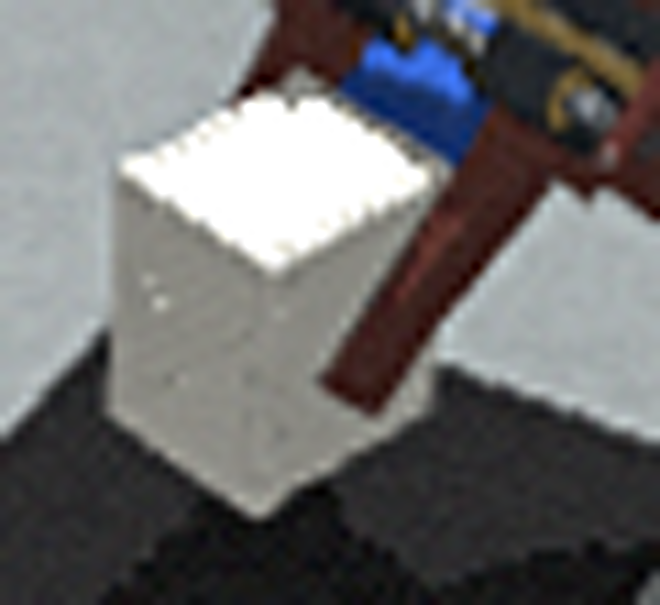

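>>> drive_tool(
  moves="-0.0125 0 0.0125 0 0 0 0.04;-0.0125 0 0.0125 0 0 0 0.04;-0.0105 0 0.0105 0.1 0.2 -0.1 0.04;0 0 0 0 0 0 0.04;0 0 0 0 0 0 0.04",
)

```text
clock: 9.15
tcp_pos: [0.5455, -0.241, 0.0527]
tool_rot: [0.77, 0.51, 0.32, -0.212]
contact_force: [0.2, -0.0, -2.5]
gripper_width: 0.628
```

>>> drive_tool(
  moves="-0.0014 0 0.0014 0 0 0 0.04;-0.0007 0 0.0007 0 0 0 0.04;0 0 0 0 0 0 0.04",
)

```text
clock: 9.45
tcp_pos: [0.5457, -0.2416, 0.0506]
tool_rot: [0.77, 0.51, 0.32, -0.211]
contact_force: [0.4, -0.7, -0.6]
gripper_width: 0.624
```

>>> drive_tool(
  moves="-0.0014 0 0.0014 0 0 0 0.04;-0.0007 0 0.0007 0 0 0 0.04;0 0 0 0 0 0 0.04",
)

```text
clock: 9.75
tcp_pos: [0.5456, -0.2415, 0.0473]
tool_rot: [0.77, 0.51, 0.319, -0.212]
contact_force: [-0.1, -0.7, -1.8]
gripper_width: 0.628
```

>>> drive_tool(
  moves="-0.0007 0 0.0007 0 0 0 0.04;-0.0007 0 0.0007 0 0 0 0.04;0 0 0 0 0 0 0.04",
)

```text
clock: 10.05
tcp_pos: [0.5456, -0.2414, 0.0453]
tool_rot: [0.77, 0.51, 0.319, -0.212]
contact_force: [-0.4, -1.0, -1.2]
gripper_width: 0.625
```

>>> drive_tool(
  moves="-0.0007 0 0.0007 0 0 0 0.04;0 0 0 0 0 0 0.04",
)

```text
clock: 10.25
tcp_pos: [0.5456, -0.2415, 0.0443]
tool_rot: [0.77, 0.51, 0.319, -0.212]
contact_force: [-1.5, -0.6, -2.4]
gripper_width: 0.628
```

>>> drive_tool(
  moves="-0.0007 0 0.0007 0 0 0 0.04;0 0 0 0 0 0 0.04",
)

```text
clock: 10.45
tcp_pos: [0.5457, -0.2414, 0.0443]
tool_rot: [0.77, 0.51, 0.32, -0.212]
contact_force: [-2.5, -1.3, 4.9]
gripper_width: 0.626
```

>>> drive_tool(
  moves="-0.0007 0 0.0007 0 0 0 0.04;0 0 0 0 0 0 0.04",
)

```text
clock: 10.65
tcp_pos: [0.5458, -0.2412, 0.0441]
tool_rot: [0.77, 0.51, 0.32, -0.212]
contact_force: [-6.0, -1.8, 10.2]
gripper_width: 0.629
```

Touched down (Fz 5→10 N at z 0.044 as expected). Release and back out.

>>> drive_tool(
  moves="0 0 0 0 0 0 0.0878;0 0 0 0 0 0 0.0878;0 0 0 0 0 0 0.0878;0 0 0 0 0 0 0.0878;0 0 0 0 0 0 0.0878;0 0 -0.02 0 0 0 0.0878;0 0 -0.04 0 0 0 0.0878;0 0 -0.04 0 0 0 0.0878;0 0 -0.04 0 0 0 0.0878;0 0 0 0 0 0 0.0878",
)

```text
clock: 11.65
tcp_pos: [0.5075, -0.3386, 0.1443]
tool_rot: [0.772, 0.509, 0.32, -0.207]
contact_force: [0.7, -0.3, -1.1]
gripper_width: 1.0
```

```bash
python3 log.py; python3 - <<'E'
from h import *
s=manip.snapshot("side");t=manip.snapshot("top")
cv2.imwrite("pics/g_s.png",s);cv2.imwrite("pics/g_t.png",t)
crop(t,275,170,365,245,7,"pics/g1.png");crop(cv2.convertScaleAbs(s,alpha=1.1),245,130,345,215,7,"pics/g2.png")
print(manip.get_obs()["tcp_pos"])
E
```

```text
[ 0.50693039 -0.3332514   0.14145457]
```

View pics/g1.png

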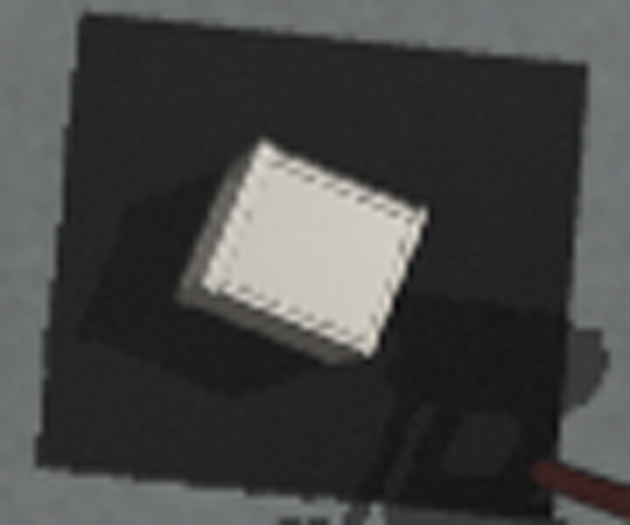

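View pics/g2.png

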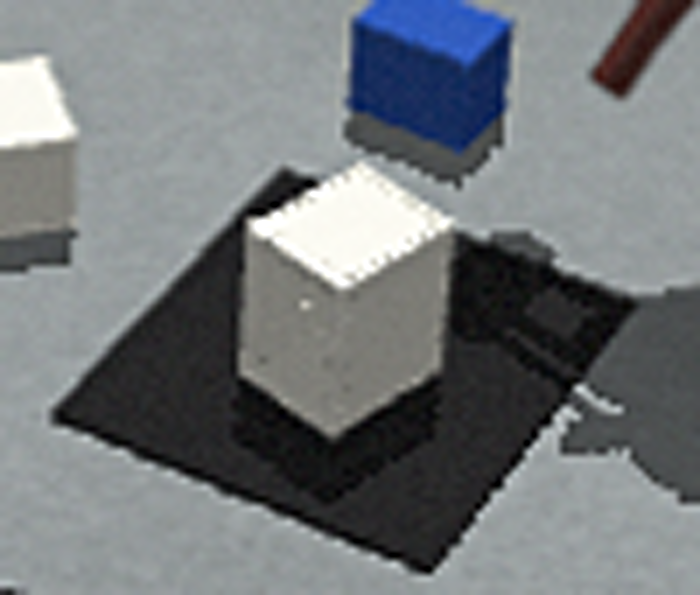

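```bash
cat > fit3.py <<'E'
from h import *
A=lambda L,s,x0,y0:np.array(L,float)/s+np.array([x0,y0])-0.5+0.5/s
def tf(p,M):
    c,s=np.cos(p[2]),np.sin(p[2]);return np.c_[p[0]+c*M[:,0]-s*M[:,1],p[1]+s*M[:,0]+c*M[:,1],M[:,2]]
tt=A([(263,140),(427,212),(372,355),(203,290)],7,275,170)
ts=A([(360,162),(452,222),(343,291),(246,226)],7,245,130)
ts=A([(246,226),(360,162),(452,222),(343,291)],7,245,130)
for n,p in(("top",tt),("side",ts)):
    w=back(n,p,.084);print(n,w.round(4).tolist(),[np.linalg.norm(w[i]-w[i-1]).round(3) for i in range(4)])
Q=np.array([(27.5,33,84),(27.5,-33,84),(-27.5,-33,84),(-27.5,33,84)])/1e3
w=back("side",ts,.084);wt=back("top",tt,.084)
p4=ts[[int(np.argmin(np.linalg.norm(w-x,axis=1))) for x in wt]]
r=lambda p:np.r_[(proj("top",tf(p,Q))-tt).ravel(),(proj("side",tf(p,Q))-p4).ravel()]
o=least_squares(r,[.55,-.235,-.4],x_scale=[.01,.01,.1],loss="soft_l1");print(o.x.round(4),np.degrees(o.x[2]),r(o.x).reshape(-1,2).round(1).tolist())
E
python3 fit3.py
```

```text
top [[0.5866, -0.2179, 0.084], [0.5605, -0.2763, 0.084], [0.5093, -0.2555, 0.084], [0.5326, -0.1956, 0.084]] [np.float64(0.058), np.float64(0.064), np.float64(0.055), np.float64(0.064)]
side [[0.5879, -0.2156, 0.084], [0.5623, -0.2766, 0.084], [0.5128, -0.2555, 0.084], [0.5361, -0.1943, 0.084]] [np.float64(0.056), np.float64(0.066), np.float64(0.054), np.float64(0.066)]
[ 0.5484 -0.2359 -0.3933] -22.536965358534342 [[-0.8, 0.0], [0.3, -0.3], [0.1, -0.4], [-0.3, -1.2], [0.5, 0.1], [0.4, 0.0], [0.8, 0.2], [0.2, -0.1]]
```

```bash
python3 - <<'E'
from go import *
g=np.array([.5519,-.2276,.044]);R=pose(-22.8,-45);zt=R.apply([0,0,1])
w1=np.array([.55,-.235,.26]);plan(w1,pose(-22.8,0))
plan(g-.11*zt,R,p0=w1,R0=pose(-22.8,0))
E
```

```text
n 6 row: [ 0.0254  0.0002 -0.0101] [ 0.02 -7.5  -0.03] | total [ 0.1597  0.0013 -0.0079] [  0.1 -45.   -0.2]
n 6 row: [ 0.0214 -0.0002  0.0177] [ 0.  -7.5  0. ] | total [ 0.0853 -0.0011  0.1382] [  0. -45.   0.]
```

>>> drive_tool(
  moves="0.0254 0 -0.0101 0 -7.5 0 0.0878;0.0254 0 -0.0101 0 -7.5 0 0.0878;0.0254 0 -0.0101 0 -7.5 0 0.0878;0.0254 0 -0.0101 0 -7.5 0 0.0878;0.0254 0 -0.0101 0 -7.5 0 0.0878;0.0254 0 -0.0101 0 -7.5 0 0.0878;0 0 0 0 0 0 0.0878;0 0 0 0 0 0 0.0878",
)

```text
clock: 12.55
tcp_pos: [0.5493, -0.23, 0.2595]
tool_rot: [0.831, 0.556, 0.0, -0.001]
contact_force: [-0.2, -0.6, -0.8]
gripper_width: 0.999
```

```bash
python3 log.py;python3 - <<'E'
from go import *
g=np.array([.5519,-.2276,.044]);R=pose(-22.8,-45);zt=R.apply([0,0,1])
plan(g-.11*zt,R)
E
```

```text
n 6 row: [0.0207 0.0003 0.0179] [ 0.01 -7.52  0.05] | total [0.0807 0.002  0.1378] [  0.  -45.1   0.3]
```

>>> drive_tool(
  moves="0.0207 0.0003 0.0179 0 -7.5 0 0.0878;0.0207 0.0003 0.0179 0 -7.5 0 0.0878;0.0207 0.0003 0.0179 0 -7.5 0 0.0878;0.0207 0.0003 0.0179 0 -7.5 0 0.0878;0.0207 0.0003 0.0179 0 -7.5 0 0.0878;0.0207 0.0003 0.0179 0 -7.5 0 0.0878;0 0 0 0 0 0 0.0878;0 0 0 0 0 0 0.0878",
)

```text
clock: 13.35
tcp_pos: [0.5805, -0.1614, 0.1199]
tool_rot: [0.77, 0.511, -0.32, 0.209]
contact_force: [0.1, -0.6, 0.9]
gripper_width: 1.002
```

```bash
python3 log.py;python3 - <<'E'
from go import *
g=np.array([.5519,-.2276,.044]);R=pose(-22.8,-45)
plan(g,R)
E
```

```text
n 3 row: [ 0.0009 -0.0001  0.0349] [-0.13 -0.02  0.02] | total [ 0.0026 -0.      0.1047] [-0.4 -0.   0.1]
```

>>> drive_tool(
  moves="0.001 0 0.035 -0.1 0 0 0.0878;0.001 0 0.035 -0.1 0 0 0.0878;0.001 0 0.035 -0.1 0 0 0.0878;0 0 0 0 0 0 0.0878;0 0 0 0 0 0 0.0878",
)

```text
clock: 13.85
tcp_pos: [0.5539, -0.2296, 0.0482]
tool_rot: [0.772, 0.509, -0.317, 0.213]
contact_force: [0.4, 0.3, 0.4]
gripper_width: 1.0
```

>>> drive_tool(
  moves="0 0 0 0 0 0 0.04;0 0 0 0 0 0 0.04;0 0 0 0 0 0 0.04;0 0 0 0 0 0 0.04;0 0 0 0 0 0 0.04;0 0 0 0 0 0 0.04",
  newtons=20,
)

```text
clock: 14.45
tcp_pos: [0.5542, -0.226, 0.046]
tool_rot: [0.77, 0.511, -0.317, 0.213]
contact_force: [-1.0, 2.3, 5.1]
gripper_width: 0.627
```

```bash
python3 log.py;python3 - <<'E'
from go import *
o=manip.get_obs();print(o["tcp_pos"],o["gripper_width"]*.0878,o["qpos"].__class__)
R=Ro.from_quat(o["tool_rot"]);print(R.apply([[0,1,0],[0,0,1]]).round(3))
E
```

```text
[ 0.55418163 -0.2259672   0.04601571] 0.05508112127597451 <class 'numpy.ndarray'>
[[ 0.922 -0.386  0.003]
 [-0.271 -0.653 -0.708]]
```

>>> drive_tool(
  moves="-0.014 0 -0.014 0 0 0 0.04;-0.03 0 -0.03 0 0 0 0.04;-0.03 0 -0.03 0 0 0 0.04;-0.03 0 -0.03 0 0 0 0.04;0 0 0 0 6 0 0.04;0 0 0 0 6 0 0.04;0 0 0 0 6 0 0.04;0 0 0 0 6 0 0.04;0 0 0 0 6 0 0.04;0 0 0 0 6 0 0.04",
)

```text
clock: 15.45
tcp_pos: [0.5536, -0.2263, 0.1929]
tool_rot: [0.83, 0.552, -0.062, 0.044]
contact_force: [-0.9, -0.2, -2.4]
gripper_width: 0.629
```

>>> drive_tool(
  moves="0 0 0 0 6 0 0.04;0 0 0 0 6 0 0.04;0 0 0 0 6 0 0.04;0 0 0 0 6 0 0.04;0 0 0 0 6 0 0.04;0 0 0 0 6 0 0.04;0 0 0 0 6 0 0.04;0 0 0 0 6 0 0.04;0 0 0 0 6 0 0.04;0 0 0 0 0 0 0.04",
)

```text
clock: 16.45
tcp_pos: [0.5513, -0.2302, 0.1887]
tool_rot: [0.771, 0.509, 0.32, -0.212]
contact_force: [-1.0, -0.2, -2.6]
gripper_width: 0.629
```

```bash
python3 log.py;python3 - <<'E'
from go import *
from h import *
o=manip.get_obs();print(o["tcp_pos"],o["gripper_width"]*.0878,o["qpos"].round(2))
plan([.5542,.2348,.20],pose(10.7,45))
s=manip.snapshot("side");t=manip.snapshot("top")
cv2.imwrite("pics/i_s.png",s)
crop(t,250,120,400,250,5,"pics/i1.png")
E
```

```text
[ 0.55133609 -0.23019977  0.18869499] 0.05522159990995805 [ 1.35  0.83 -1.05  1.72 -0.11  0.99  0.13]
n 11 row: [ 0.0307 -0.0055  0.0294] [ 2.17 -0.02 -2.18] | total [ 0.3101 -0.1799  0.2964] [ 23.9  -0.2 -23.9]
```

View pics/i1.png

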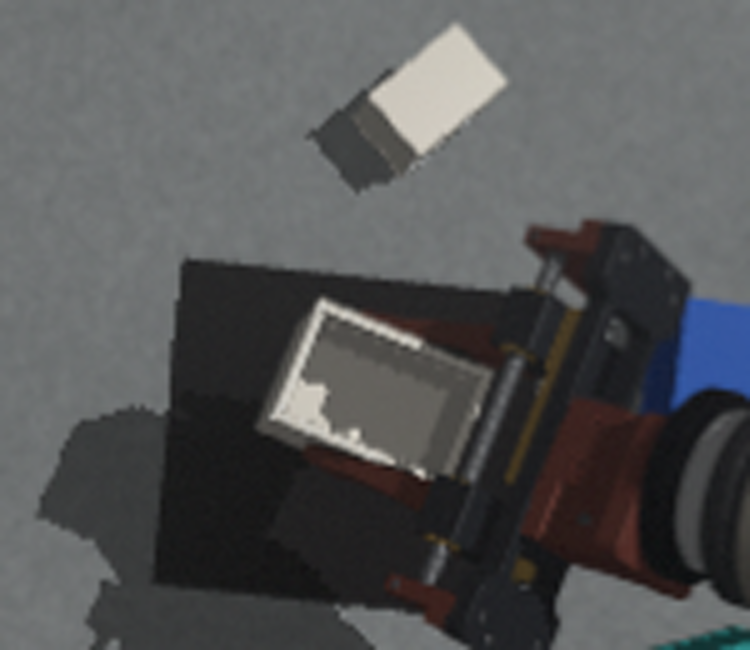

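View pics/i_s.png

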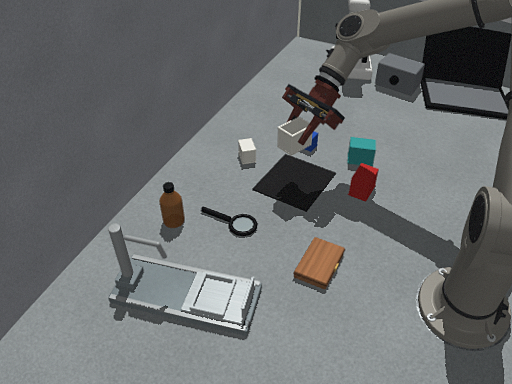

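Mouth-up in hand (open interior shows at crop (400,390)). Now carrying it over to the station.

>>> drive_tool(
  moves="0.024 -0.0045 0.023 1.7 0 -1.7 0.04;0.024 -0.0045 0.023 1.7 0 -1.7 0.04;0.024 -0.0045 0.023 1.7 0 -1.7 0.04;0.024 -0.0045 0.023 1.7 0 -1.7 0.04;0.024 -0.0045 0.023 1.7 0 -1.7 0.04;0.024 -0.0045 0.023 1.7 0 -1.7 0.04;0.024 -0.0045 0.023 1.7 0 -1.7 0.04;0.024 -0.0045 0.023 1.7 0 -1.7 0.04;0.024 -0.0045 0.023 1.7 0 -1.7 0.04;0.024 -0.0045 0.023 1.7 0 -1.7 0.04",
)

```text
clock: 17.55
tcp_pos: [0.5776, 0.1087, 0.201]
tool_rot: [0.644, 0.664, 0.268, -0.271]
contact_force: [0.5, 0.3, -1.7]
gripper_width: 0.63
```

```bash
python3 log.py;python3 - <<'E'
from go import *
o=manip.get_obs();print(o["tcp_pos"],o["gripper_width"]*.0878,o["qpos"].round(2))
plan([.5542,.2348,.20],pose(10.7,45))
E
```

```text
[0.57758213 0.10871488 0.20104076] 0.05528892728482049 [ 0.87  0.8  -1.14  1.81 -0.09  0.86 -0.  ]
n 3 row: [ 0.03   -0.0044  0.0302] [ 2.23  0.09 -2.07] | total [ 0.0893 -0.0199  0.0898] [ 6.7  0.3 -6.2]
```

>>> drive_tool(
  moves="0.0225 -0.0035 0.0226 1.7 0 -1.55 0.04;0.0225 -0.0035 0.0226 1.7 0 -1.55 0.04;0.0225 -0.0035 0.0226 1.7 0 -1.55 0.04;0.0225 -0.0035 0.0226 1.7 0.2 -1.55 0.04;0 0 0 0 0 0 0.04;0 0 0 0 0 0 0.04",
)

```text
clock: 18.15
tcp_pos: [0.5525, 0.2336, 0.2004]
tool_rot: [0.589, 0.711, 0.244, -0.295]
contact_force: [-0.2, 0.1, -1.1]
gripper_width: 0.628
```

```bash
python3 log.py;python3 - <<'E'
from go import *
from h import *
o=manip.get_obs();print(o["tcp_pos"],o["gripper_width"]*.0878,o["qpos"].round(2))
plan([.5542,.2348,.20],pose(10.7,45));plan([.5542,.2348,.12],pose(10.7,45))
s=manip.snapshot("side");t=manip.snapshot("top");crop(s,90,140,290,340,3.5,"pics/j2.png");crop(t,80,80,240,260,3.5,"pics/j1.png")
E
```

```text
[0.55245447 0.23361715 0.20043245] 0.055118025461502476 [ 0.66  0.82 -1.15  1.81 -0.07  0.82 -0.06]
n 1 row: [0.0003 0.0019 0.0009] [-0.09 -0.01 -0.02] | total [0.0003 0.0019 0.0009] [-0.1 -0.  -0. ]
n 2 row: [-0.0281  0.001   0.0287] [-0.05 -0.01 -0.01] | total [-0.0563  0.0021  0.0575] [-0.1 -0.  -0. ]
```

View pics/j2.png

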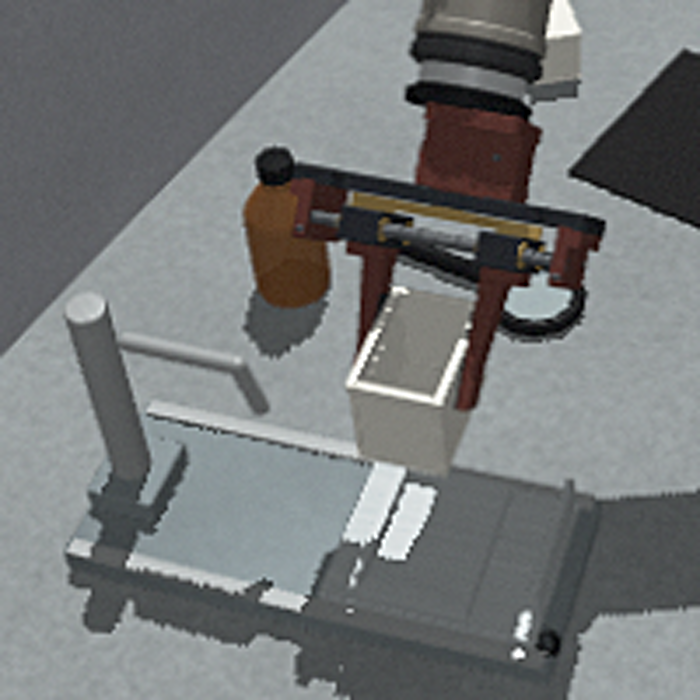

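View pics/j1.png

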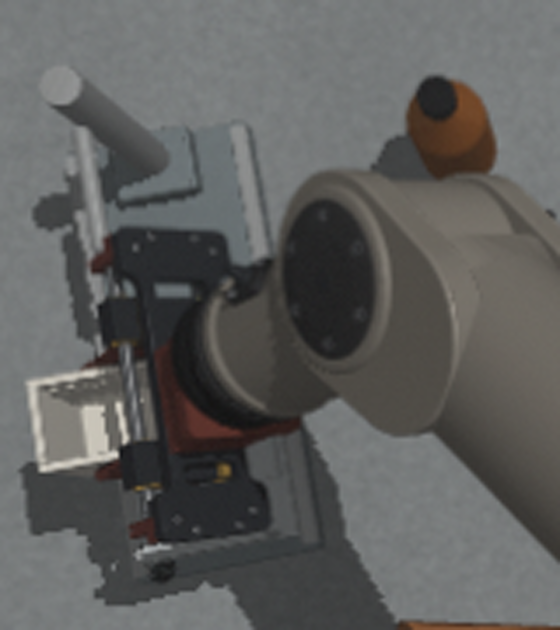

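>>> drive_tool(
  moves="-0.0187 0.0007 0.0192 -0.1 0 0 0.04;-0.0187 0.0007 0.0192 0 0 0 0.04;-0.0187 0.0007 0.0192 0 0 0 0.04;0 0 0 0 0 0 0.04;0 0 0 0 0 0 0.04",
)

```text
clock: 18.75
tcp_pos: [0.5556, 0.2325, 0.1196]
tool_rot: [0.592, 0.709, 0.245, -0.296]
contact_force: [0.2, 0.3, -1.2]
gripper_width: 0.63
```

```bash
python3 log.py;python3 - <<'E'
from go import *
from h import *
o=manip.get_obs();print(o["tcp_pos"],o["gripper_width"]*.0878,o["qpos"].round(2))
plan([.5542,.2348,.09],pose(10.7,45))
s=manip.snapshot("side");t=manip.snapshot("top");crop(cv2.convertScaleAbs(s,alpha=1.3),155,210,275,340,5,"pics/k2.png");crop(t,80,120,200,260,4,"pics/k1.png")
E
```

```text
[0.55559849 0.23246153 0.11955723] 0.05530666349304739 [ 0.62  0.92 -1.08  1.84 -0.01  0.71 -0.02]
n 1 row: [-0.0192 -0.0009  0.0226] [ 0.15 -0.18 -0.37] | total [-0.0192 -0.0009  0.0226] [ 0.1 -0.2 -0.4]
```

View pics/k2.png

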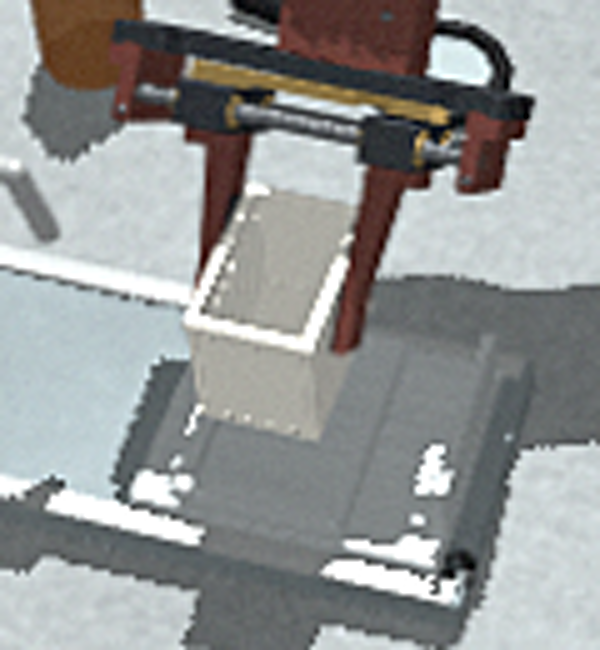

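View pics/k1.png

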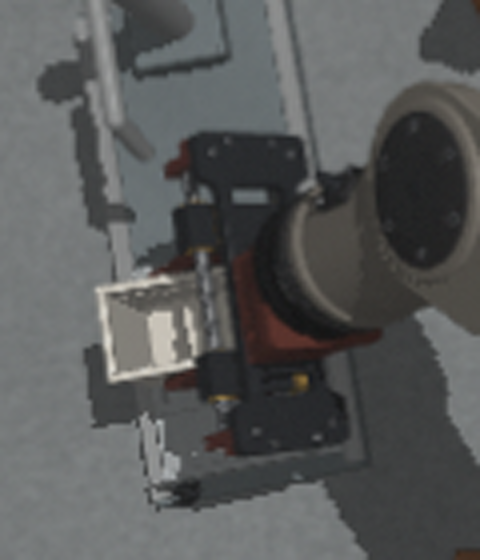

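```bash
python3 - <<'E'
from fit3 import *
c=np.array([.5556,.2325])
n=np.array([.5538,.2368]);ys=np.array([-.1857,.9826]);xs=np.array([.9826,.1857])
for nm,pts,s,x0,y0 in(("top",[(97,290),(110,382)],4,80,120),("side",[(185,322),(312,351),(250,186)],5,155,210)):
    w=back(nm,A(pts,s,x0,y0),.1416)[:,:2]-n
    print(nm,[(round(float(v@xs)*1e3,1),round(float(v@ys)*1e3,1)) for v in w])
print("expect corners x +-27.5 y +40; tcp rel",(c-n)@xs,(c-n)@ys)
E
```

```text
top [[0.5866, -0.2179, 0.084], [0.5605, -0.2763, 0.084], [0.5093, -0.2555, 0.084], [0.5326, -0.1956, 0.084]] [np.float64(0.058), np.float64(0.064), np.float64(0.055), np.float64(0.064)]
side [[0.5879, -0.2156, 0.084], [0.5623, -0.2766, 0.084], [0.5128, -0.2555, 0.084], [0.5361, -0.1943, 0.084]] [np.float64(0.056), np.float64(0.066), np.float64(0.054), np.float64(0.066)]
[ 0.5484 -0.2359 -0.3933] -22.536965358534342 [[-0.8, 0.0], [0.3, -0.3], [0.1, -0.4], [-0.3, -1.2], [0.5, 0.1], [0.4, 0.0], [0.8, 0.2], [0.2, -0.1]]
top [(27.4, 36.4), (-27.1, 36.9)]
side [(28.0, 37.4), (-28.1, 37.5), (27.0, -41.8)]
expect corners x +-27.5 y +40; tcp rel 0.0009701700000000239 -0.004559440000000003
```

>>> drive_tool(
  moves="-0.0095 -0.0004 0.0113 0.1 -0.1 -0.2 0.04;-0.0095 -0.0004 0.0113 0 -0.1 -0.2 0.04;-0.003 0 0.003 0 0 0 0.04;0 0 0 0 0 0 0.04;0 0 0 0 0 0 0.04",
)

```text
clock: 19.35
tcp_pos: [0.5538, 0.2357, 0.0854]
tool_rot: [0.589, 0.712, 0.244, -0.294]
contact_force: [0.1, -0.5, -1.4]
gripper_width: 0.624
```

>>> drive_tool(
  moves="-0.0021 0 0.0021 0 0 0 0.04;-0.0021 0 0.0021 0 0 0 0.04;0 0 0 0 0 0 0.04",
)

```text
clock: 19.65
tcp_pos: [0.5537, 0.2353, 0.0791]
tool_rot: [0.589, 0.712, 0.244, -0.294]
contact_force: [0.5, 0.1, -2.2]
gripper_width: 0.627
```

>>> drive_tool(
  moves="-0.0014 0 0.0014 0 0 0 0.04;-0.0007 0 0.0007 0 0 0 0.04;0 0 0 0 0 0 0.04",
)

```text
clock: 19.95
tcp_pos: [0.5538, 0.2354, 0.0764]
tool_rot: [0.589, 0.712, 0.244, -0.294]
contact_force: [-0.2, 0.4, -2.3]
gripper_width: 0.628
```

>>> drive_tool(
  moves="-0.0007 0 0.0007 0 0 0 0.04;-0.0007 0 0.0007 0 0 0 0.04;0 0 0 0 0 0 0.04",
)

```text
clock: 20.25
tcp_pos: [0.5538, 0.2354, 0.0744]
tool_rot: [0.589, 0.712, 0.244, -0.294]
contact_force: [0.4, 0.1, -1.3]
gripper_width: 0.618
```

>>> drive_tool(
  moves="-0.0007 0 0.0007 0 0 0 0.04;0 0 0 0 0 0 0.04",
)

```text
clock: 20.45
tcp_pos: [0.5538, 0.2354, 0.0734]
tool_rot: [0.589, 0.712, 0.244, -0.294]
contact_force: [0.0, -0.7, -1.9]
gripper_width: 0.622
```

>>> drive_tool(
  moves="-0.0007 0 0.0007 0 0 0 0.04;0 0 0 0 0 0 0.04",
)

```text
clock: 20.65
tcp_pos: [0.5539, 0.2355, 0.0726]
tool_rot: [0.589, 0.712, 0.244, -0.294]
contact_force: [0.5, 0.1, -1.8]
gripper_width: 0.625
```

>>> drive_tool(
  moves="-0.0007 0 0.0007 0 0 0 0.04;0 0 0 0 0 0 0.04",
)

```text
clock: 20.85
tcp_pos: [0.554, 0.2358, 0.0724]
tool_rot: [0.589, 0.712, 0.245, -0.294]
contact_force: [-1.1, -3.0, 4.7]
gripper_width: 0.623
```

Seated (Fz reversed at 0.0724 ≈ expected 0.073). Release, back out.

>>> drive_tool(
  moves="0 0 0 0 0 0 0.0878;0 0 0 0 0 0 0.0878;0 0 0 0 0 0 0.0878;0 0 0 0 0 0 0.0878;0 0 0 0 0 0 0.0878;0 0 -0.02 0 0 0 0.0878;0 0 -0.04 0 0 0 0.0878;0 0 -0.04 0 0 0 0.0878;0 0 -0.04 0 0 0 0.0878;0 0 0 0 0 0 0.0878",
)

```text
clock: 21.85
tcp_pos: [0.5762, 0.1345, 0.1733]
tool_rot: [0.591, 0.711, 0.247, -0.291]
contact_force: [-0.1, 0.4, -0.0]
gripper_width: 1.0
```

```bash
python3 log.py;python3 - <<'E'
from go import *
from h import *
o=manip.get_obs();print(o["tcp_pos"],o["qpos"].round(2))
s=manip.snapshot("side");t=manip.snapshot("top");crop(s,155,210,275,340,5,"pics/l2.png");crop(t,80,120,200,260,4,"pics/l1.png")
n=np.array([.5538,.2368]);ys=np.array([-.1857,.9826]);xs=np.array([.9826,.1857])
pl=n-.085*xs-.03*xs  # 30mm behind plate face
print(pl)
from ik import *
for yw in(100.7,-79.3):
  for q in ik(np.r_[pl,.05],pose(yw,0),seeds=[np.array(o["qpos"])],n=6): print(yw,q.round(2))
E
```

```text
[0.57616362 0.13445753 0.17330117] [ 0.78  0.88 -1.11  1.76 -0.03  0.92  0.05]
[0.440801  0.2154445]
100.7 [ 0.25  0.74 -1.09  2.08  0.89  0.88  0.4 ]
-79.3 [-0.53  0.47 -0.06  2.13  0.06  0.55 -2.02]
-79.3 [ 0.29  0.78 -1.14  2.08  0.93  0.92 -2.77]
-79.3 [-0.49  0.47 -0.11  2.13  0.09  0.55 -2.05]
```

View pics/l2.png

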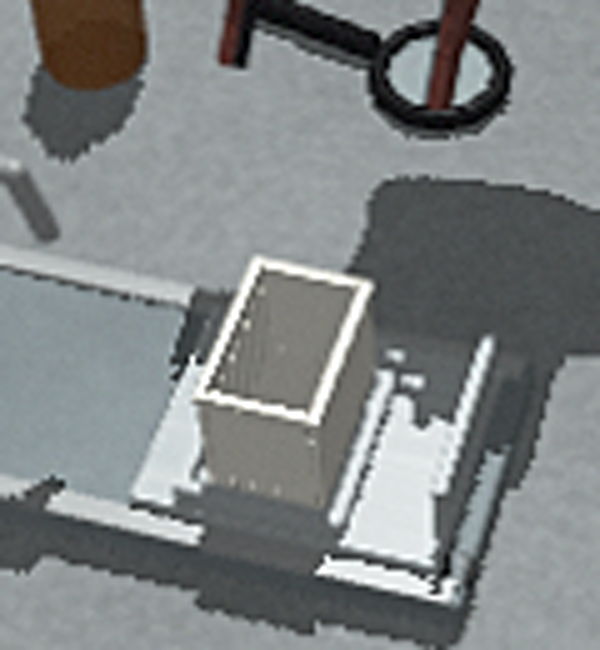

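View pics/l1.png

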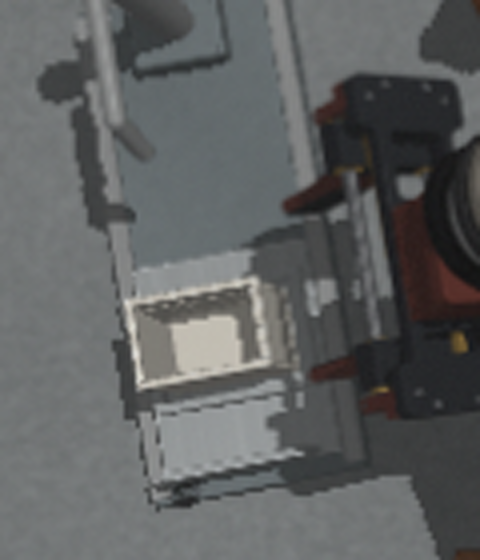

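Trough stands mouth-up inside the frame (side crop (290,340), top crop (200,335)). Now for the push.

```bash
python3 - <<'E'
from go import *
w1=np.array([.5,.15,.28]);R1=pose(10.7,0);plan(w1,R1)
w2=np.array([.436,.2145,.18]);R2=pose(100.7,0);plan(w2,R2,p0=w1,R0=R1,n=13)
E
```

```text
n 6 row: [ 0.0122 -0.0115 -0.0149] [ 0.02 -7.49  0.01] | total [ 0.0954 -0.0687 -0.0596] [  0.1 -44.9   0.1]
n 13 row: [0.0077 0.001  0.0077] [ 0.    0.   -6.92] | total [ 0.0753 -0.0509  0.1   ] [  0.   0. -90.]
```

>>> drive_tool(
  moves="0.012 -0.0115 -0.015 0 -7.5 0 0.05;0.012 -0.0115 -0.015 0 -7.5 0 0.02;0.012 -0.0115 -0.015 0 -7.5 0 0;0.012 -0.0115 -0.015 0 -7.5 0 0;0.012 -0.0115 -0.015 0 -7.5 0 0;0.012 -0.0115 -0.015 0 -7.5 0 0;0 0 0 0 0 -6.9 0;0 0 0 0 0 -6.9 0;0 0 0 0 0 -6.9 0;0 0 0 0 0 -6.9 0",
)

```text
clock: 22.95
tcp_pos: [0.4981, 0.1503, 0.2787]
tool_rot: [0.431, 0.902, -0.001, -0.0]
contact_force: [0.3, -1.2, -0.6]
gripper_width: 0.13
```

>>> drive_tool(
  moves="0 0 0 0 0 -6.9 0;0 0 0 0 0 -6.9 0;0 0 0 0 0 -6.9 0;0 0 0 0 0 -6.9 0;0 0 0 0 0 -6.9 0;0 0 0 0 0 -6.9 0;0 0 0 0 0 -6.9 0;0 0 0 0 0 -6.9 0;0 0 0 0 0 0 0",
)

```text
clock: 23.85
tcp_pos: [0.4984, 0.15, 0.2787]
tool_rot: [-0.033, 0.999, 0.0, -0.001]
contact_force: [0.2, 0.3, -0.7]
gripper_width: 0.005
```

```bash
python3 log.py; python3 - <<'E'
from go import *
o=manip.get_obs();print(o["tcp_pos"],o["qpos"].round(2),o["gripper_width"])
w2=np.array([.436,.2145,.18]);R2=pose(100.7,0);plan(w2,R2)
E
```

```text
[0.49836886 0.14999239 0.27871272] [ 0.59  0.47 -1.29  1.82  0.48  1.22  0.79] 0.0045892140371591944
n 3 row: [0.0184 0.0236 0.0329] [ 0.01 -0.03 -2.3 ] | total [0.0578 0.0685 0.0988] [ 0.  -0.1 -6.9]
```

>>> drive_tool(
  moves="0.0184 0.0236 0.033 0 0 -2.3 0;0.0184 0.0236 0.033 0 0 -2.3 0;0.0184 0.0236 0.033 0 0 -2.3 0;0 0 0 0 0 0 0;0 0 0 0 0 0 0",
)

```text
clock: 24.35
tcp_pos: [0.4365, 0.2144, 0.1804]
tool_rot: [-0.092, 0.996, -0.0, -0.0]
contact_force: [0.2, 0.0, 0.3]
gripper_width: 0.006
```

```bash
python3 log.py; python3 - <<'E'
from go import *
o=manip.get_obs();print(o["tcp_pos"],o["qpos"].round(2),o["gripper_width"])
w2=np.array([.434,.2142,.052]);R2=pose(100.7,0);plan(w2,R2)
E
```

```text
[0.43651916 0.21439617 0.18043983] [ 0.39  0.53 -1.23  2.    0.59  1.03  0.63] 0.006181019856710497
n 3 row: [0.0008 0.0001 0.0428] [-0.02 -0.01 -0.06] | total [0.0024 0.0004 0.1284] [-0.  -0.  -0.2]
```

>>> drive_tool(
  moves="0.001 0 0.0428 0 0 0 0;0.001 0 0.0428 0 0 0 0;0.001 0 0.0428 0 0 0 0;0 0 0 0 0 0 0;0 0 0 0 0 0 0",
)

```text
clock: 24.85
tcp_pos: [0.4358, 0.2135, 0.0538]
tool_rot: [-0.09, 0.996, 0.0, 0.001]
contact_force: [-0.0, 0.2, 0.1]
gripper_width: 0.006
```

```bash
python3 log.py; python3 - <<'E'
from go import *
from h import *
o=manip.get_obs();print(o["tcp_pos"],o["qpos"].round(2),o["contact_force"])
n=np.array([.5538,.2368]);xs=np.array([.9826,.1857]);ys=np.array([-.1857,.9826]);d=np.array(o["tcp_pos"])[:2]-n;print(d@xs,d@ys)
s=manip.snapshot("side");crop(s,155,210,275,340,5,"pics/m2.png")
E
```

```text
[0.43582127 0.21354152 0.05378865] [ 0.22  0.69 -1.03  2.1   0.83  0.83  0.43] [-0.01310657  0.17711381  0.07763654]
-0.12024499880451572 -0.0009451288223840665
```

View pics/m2.png

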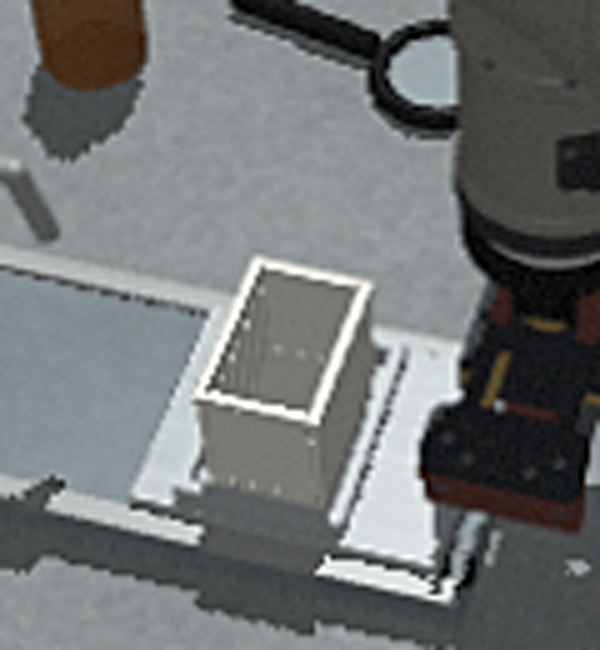

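>>> drive_tool(
  moves="-0.01 0 0 0 0 0 0;-0.008 0 0 0 0 0 0;-0.005 0 0 0 0 0 0;-0.005 0 0 0 0 0 0;-0.005 0 0 0 0 0 0;-0.006 0 0 0 0 0 0;-0.007 0 0 0 0 0 0;-0.007 0 0 0 0 0 0;-0.007 0 0 0 0 0 0;-0.007 0 0 0 0 0 0",
)

```text
clock: 25.9
tcp_pos: [0.5013, 0.2259, 0.0528]
tool_rot: [-0.091, 0.996, 0.0, 0.001]
contact_force: [-3.2, 1.6, -0.1]
gripper_width: 0.009
```

```bash
python3 log.py; cat > rel.py <<'E'
from go import *
o=manip.get_obs();print(o["tcp_pos"],o["qpos"].round(2),o["contact_force"].round(1))
n=np.array([.5538,.2368]);xs=np.array([.9826,.1857]);ys=np.array([-.1857,.9826]);d=np.array(o["tcp_pos"])[:2]-n;print(d@xs,d@ys, o["contact_force"][:2]@xs)
E
python3 rel.py
```

```text
[0.50126107 0.22594122 0.05277452] [ 0.2   0.76 -1.    1.95  0.83  0.91  0.52] [-3.2  1.6 -0.1]
-0.05364122566600803 -0.0009133546961462808 -2.8563818550969544
```

Contact at ~2.9 N, the carriage's sliding friction. Continuing; about 52 mm left.

>>> drive_tool(
  moves="-0.006 0 0 0 0 0 0;-0.006 0 0 0 0 0 0;-0.006 0 0 0 0 0 0;-0.006 0 0 0 0 0 0;-0.006 0 0 0 0 0 0;-0.005 0 0 0 0 0 0;-0.004 0 0 0 0 0 0;0 0 0 0 0 0 0",
)

```text
clock: 26.7
tcp_pos: [0.5404, 0.2322, 0.053]
tool_rot: [-0.091, 0.996, -0.0, 0.001]
contact_force: [-0.9, -0.9, 0.1]
gripper_width: 0.007
```

>>> drive_tool(
  moves="-0.002 0 0 0 0 0 0;-0.002 0 0 0 0 0 0;-0.001 0 0 0 0 0 0",
)

```text
clock: 27.0
tcp_pos: [0.5444, 0.2329, 0.053]
tool_rot: [-0.091, 0.996, -0.001, 0.001]
contact_force: [-1.8, -1.6, 2.2]
gripper_width: 0.008
```

>>> drive_tool(
  moves="-0.0015 0 0 0 0 0 0;-0.001 0 0 0 0 0 0",
)

```text
clock: 27.2
tcp_pos: [0.5468, 0.2335, 0.0529]
tool_rot: [-0.091, 0.996, -0.0, 0.001]
contact_force: [-2.4, -1.5, 1.3]
gripper_width: 0.006
```

```bash
python3 rel.py
```

```text
[0.54683793 0.23346303 0.0529056 ] [ 0.18  0.81 -0.98  1.84  0.83  0.96  0.58] [-2.4 -1.5  1.3]
-0.007460608270871928 -0.0019860456713857388 -2.5939345121984907
```

>>> drive_tool(
  moves="-0.0015 0 0 0 0 0 0;-0.0015 0 0 0 0 0 0;0 0 0 0 0 0 0",
)

```text
clock: 27.5
tcp_pos: [0.5497, 0.2342, 0.0528]
tool_rot: [-0.091, 0.996, -0.0, 0.001]
contact_force: [-2.2, -1.9, 0.2]
gripper_width: 0.007
```

>>> drive_tool(
  moves="-0.0015 0 0 0 0 0 0;-0.001 0 0 0 0 0 0",
)

```text
clock: 27.7
tcp_pos: [0.5498, 0.2343, 0.0527]
tool_rot: [-0.092, 0.996, -0.001, -0.001]
contact_force: [-11.4, -4.7, 7.5]
gripper_width: 0.003
```

>>> drive_tool(
  moves="-0.001 0 0 0 0 0 0;-0.001 0 0 0 0 0 0",
)

```text
clock: 27.9
tcp_pos: [0.5498, 0.2344, 0.0526]
tool_rot: [-0.092, 0.996, -0.002, -0.003]
contact_force: [-16.4, -7.2, 12.1]
gripper_width: 0.003
```

>>> drive_tool(
  moves="-0.001 0 0 0 0 0 0;-0.001 0 0 0 0 0 0",
)

```text
clock: 28.1
tcp_pos: [0.5499, 0.2344, 0.0525]
tool_rot: [-0.092, 0.996, -0.003, -0.004]
contact_force: [-23.6, -10.5, 18.9]
gripper_width: 0.008
```

Position stalled at 0.550 while force climbs: hard stop. Backing off and up.

>>> drive_tool(
  moves="0.004 0 0 0 0 0 0;0.006 0 0 0 0 0 0;0.02 0 0 0 0 0 0;0.02 0 0 0 0 0 0;0 0 -0.04 0 0 0 0;0 0 -0.04 0 0 0 0;0 0 -0.04 0 0 0 0;0.01 0.03 -0.04 0 0 0 0;0.01 0.03 -0.04 0 0 0 0;0 0 0 0 0 0 0",
)

```text
clock: 29.1
tcp_pos: [0.4758, 0.2879, 0.2578]
tool_rot: [-0.094, 0.996, 0.004, 0.005]
contact_force: [-0.3, 0.0, -0.3]
gripper_width: 0.007
```

```bash
python3 - <<'E'
from h import *
print(manip.get_obs()["tcp_pos"])
s=manip.snapshot("side");t=manip.snapshot("top");cv2.imwrite("pics/n_s.png",s);cv2.imwrite("pics/n_t.png",t)
crop(s,90,190,290,340,3.8,"pics/n2.png");crop(t,80,80,200,260,3.3,"pics/n1.png")
for cam in("top","side"):
  for n in("nest","push_plate","slide_box","reagent_bottle","magnifier"):
    for d in manip.look_for(n,cam)[:1]:
        print(cam,n,round(d["score"],2),towld(cam,d["position"]).round(3))
E
```

```text
[0.47577305 0.2879167  0.257754  ]
top nest 0.76 [0.605 0.231 0.031]
top push_plate 0.88 [0.6   0.233 0.031]
top slide_box 0.96 [0.371 0.026 0.021]
top reagent_bottle 0.96 [0.769 0.042 0.088]
top magnifier 0.72 [ 0.609 -0.019  0.014]
side nest 0.91 [0.593 0.273 0.023]
side push_plate 0.86 [0.598 0.272 0.03 ]
side slide_box 0.69 [0.369 0.036 0.025]
side reagent_bottle 0.57 [0.771 0.068 0.072]
side magnifier 0.58 [ 0.588 -0.016  0.011]
```

View pics/n2.png

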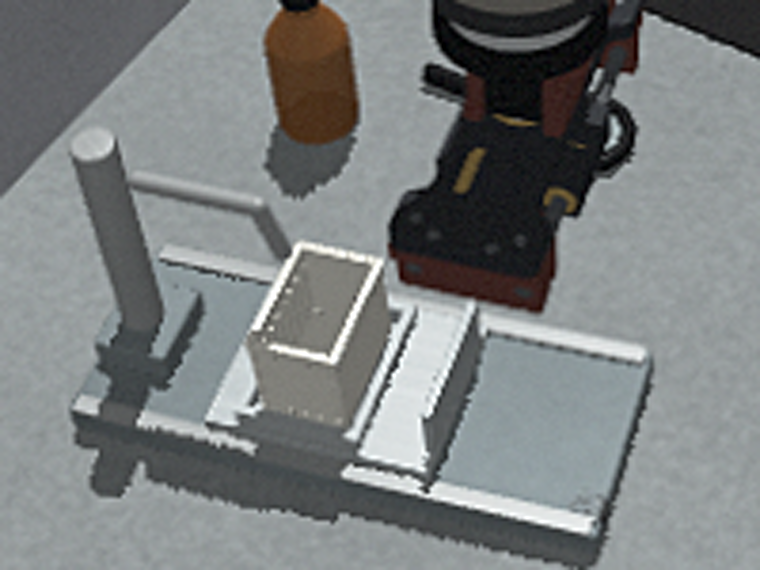

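View pics/n_t.png

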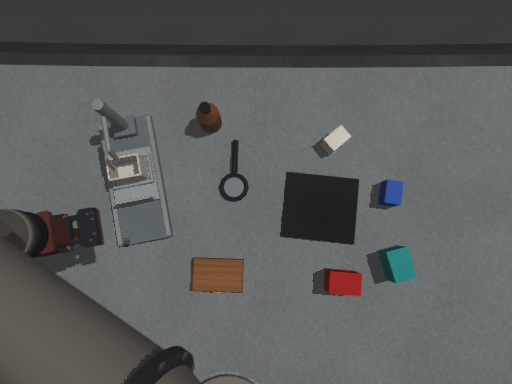

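```bash
python3 - <<'E'
import cv2
from h import crop
s=cv2.imread("pics/n_s.png");t=cv2.imread("pics/n_t.png")
crop(s,140,250,225,325,8,"pics/o2.png");crop(cv2.convertScaleAbs(t,alpha=1.6),95,130,180,215,8,"pics/o1.png")
E
```

```text
(no output)
```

View pics/o2.png

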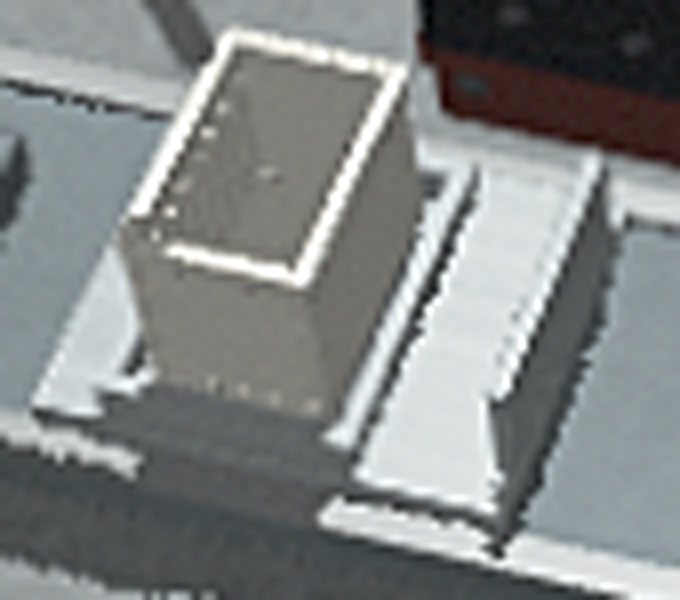

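View pics/o1.png

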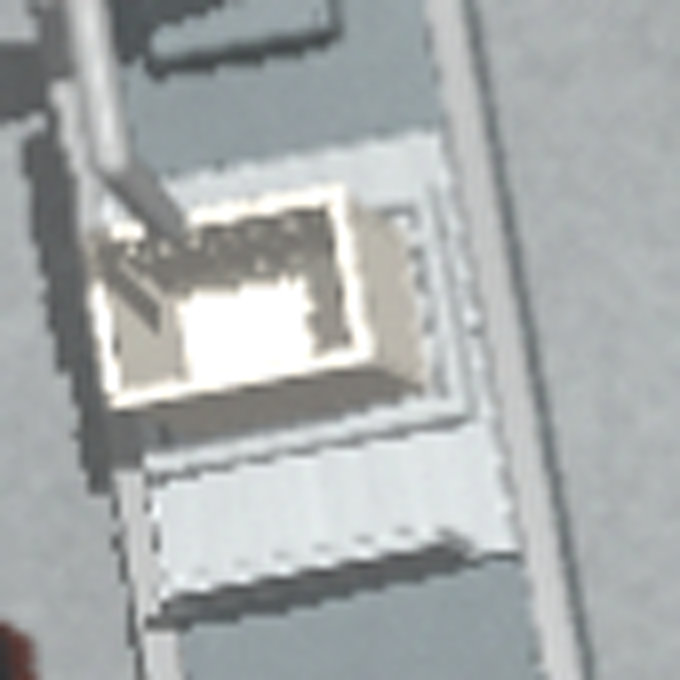

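```bash
python3 - <<'E' | tail -8
from fit3 import *
xs=np.array([.9826,.1857,0])
def d(n,a,b,z): 
    v=back(n,b,z)-back(n,a,z);print(n,(v@xs*1e3).round(1))
d("side",A([(625,180),(538,432)],8,175,255),A([(597,157),(490,403)],8,140,250),.069)
d("side",A([(385,485),(490,193)],8,175,255),A([(342,447),(472,165)],8,140,250),.039)
d("top",A([(182,408),(455,358)],7,95,165),A([(155,470),(468,412)],8,95,130),.039)
w=back("side",A([(220,32),(405,65),(303,283),(125,222)],8,140,250),.095);n=np.array([.5538,.2368,.095])
ys=np.array([-.1857,.9826,0])
print([( round(float((x-n)@xs)*1e3),round(float((x-n)@ys)*1e3)) for x in w])
E
```

```text
top [[0.5866, -0.2179, 0.084], [0.5605, -0.2763, 0.084], [0.5093, -0.2555, 0.084], [0.5326, -0.1956, 0.084]] [np.float64(0.058), np.float64(0.064), np.float64(0.055), np.float64(0.064)]
side [[0.5879, -0.2156, 0.084], [0.5623, -0.2766, 0.084], [0.5128, -0.2555, 0.084], [0.5361, -0.1943, 0.084]] [np.float64(0.056), np.float64(0.066), np.float64(0.054), np.float64(0.066)]
[ 0.5484 -0.2359 -0.3933] -22.536965358534342 [[-0.8, 0.0], [0.3, -0.3], [0.1, -0.4], [-0.3, -1.2], [0.5, 0.1], [0.4, 0.0], [0.8, 0.2], [0.2, -0.1]]
side [91.6 92.5]
side [95.2 93. ]
top [92.7 93.4]
[(121, -37), (65, -40), (65, 41), (120, 35)]
```

```bash
python3 - <<'E'
from workcell import manip
print(manip.hand_in(), manip.get_obs()["clock"])
E
```

```text
the job is handed in; nothing more can be done
the job is handed in; nothing more can be done
```

The white trough is standing mouth-up inside the carriage frame, and the carriage is fully home under the spout. I handed the job in at about 29.6 s of the allowed 72 s.

- **Turning:** I gripped the larger white box on the mat across its 55 mm faces, turned it 90°, laid it on one end on the mat and let go. I then regripped it, turned it another 90° and lowered it into the frame while the carriage was still out. Touchdown came at the height I expected.
- **Pushing:** I pushed the push plate with closed fingers at about 2.5 N. It then stopped moving while the force rose to about 32 N, the highest wrist force I read, which I took as the hard stop.

**Last checks**
- The pictures show the trough mouth-up in the frame, centred to about 1–2 mm along y, and under the spout. The gripper is clear of everything.
- I measured the carriage moving 92–95 mm. It started about 6 mm in, so about 94 mm of travel was left, which agrees.
- **Bystanders:** the slide box and bottle read within about 3 mm of their starting places in both views, and so does the magnifier in the top view.
- **One disagreement:** the side-view network put the magnifier 25 mm off in x, with a low score (0.58). The gripper partly hides it in that view. The top picture shows it unmoved, so I trusted that one.

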